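# Scan the lamp unit's asset label and hold the wand down in its sprung data dock

### The job

Take the scanner wand from its round stand and aim its nose at the middle of the barcode label on the sloping lamp unit, square to the label and about 5 cm off it, and hold it steady there for at least a second. Then put the nose into the bore of the square data dock and press the wand straight down against the sprung plunger until its collar sits fully home and bears on the steel ring, firmly but without leaning on it hard, and finish still holding it pressed there: do not let go or ease off, the transfer runs only while the collar is held against the ring. Leave the bottle, the slide box and the eyepiece where they are.

Things in the scene. Friction and masses are not known exactly. Their poses are not given: they have to be found in the camera images.
- wand: Scanner wand, round stick 136 mm long, about 180 g, standing nose down in the stand. Origin at the nose tip, z along the wand towards the handle end (up at the start). From the tip: black nose 18 mm dia., 0 to 48 mm (first 6 mm taper from 12 mm dia.); grey collar 44 mm dia., 48 to 56 mm; white round handle 28 mm dia., 56 to 136 mm. It reads straight out of the nose. Grip the handle above the collar.
- wand_grip (a point): Centre of the wand's white handle, on its axis, 96 mm from the tip of the nose and 40 mm above the top of the collar; z along the wand towards the handle end.
- wand_tip (a point): Centre of the wand's nose tip, where its reading window is; axes as the wand's.
- stand_rim (a point): Centre of the rim of the wand's rest stand: a fixed aluminium tube of 36 mm outer and 26 mm inner diameter on a dark round foot 90 mm across; the rim is 60 mm above the table. The wand's collar rests on it, the nose hangs inside. No spring in it.
- label: White barcode label, 56 x 34 mm, on the lamp unit's slope. Origin at its centre, about 60 mm above the table; z its outward normal, 25 deg from vertical, leaning towards the unit's low edge; x up the slope; y along its length. To be read: wand axis along this normal (within 12 deg), pointing at the centre (within 14 mm), tip 25 to 90 mm off the label.
- unit: Lamp unit, a fixed light grey wedge console 130 mm deep, 150 mm wide, 30 mm high at its low edge (-x, towards the robot) and 91 mm at its high edge (+x), with a knob 12 mm proud near the high edge. Origin at the centre of its underside, z up.
- dock_mouth (a point): Centre of the dock's bore at the upper face of its steel stop ring (60 mm outer, 25 mm inner dia., 4 mm thick), 75 mm above the table; z up. The dock is a fixed white block 94 mm square. The bore is deeper than the nose; the free brass plunger's head lies 30 mm below the mouth. Wand home: collar on the ring, tip 48 mm below the mouth, handle centre 48 mm above it.
- dock_rim: The steel stop ring itself, the hard stop; origin at the centre of its underside, 71 mm above the table.
- plunger (a joint): How far the dock's sprung plunger is pressed down, m: 0 free, 0.018 when the wand is fully home. It resists with about 5.4 N at first touch and 13.5 N fully home (450 N/m), more than the wand's weight, so it lifts a wand that is let go. Only push beyond that bears on the ring: 20 to 30 N in all is right.
- bottle_mid (a point): Bystander: amber dropper bottle, 36 mm diameter, 75 mm tall; its centre.
- slidebox_mid (a point): Bystander: grey slide box 62 x 110 x 33 mm; its centre.
- eyepiece_mid (a point): Bystander: black microscope eyepiece standing upright, 34 mm diameter, 55 mm tall; its centre.
Things that resemble listed ones, but are neither listed nor needed, are in the scene too. Leave any pink or purple look-alike of the wand alone.

How it is judged:
By the outcome, as a careful person would: the job done as asked, in the order asked, and still so for the second after the job is handed in, while the arm keeps its last pose, push and grip.
It also fails if it takes over 61 s, if anything falls off the work surface, if the arm or the gripper's body presses on something with over 40 N, if the wrist force passes 120 N, or if a joint passes its speed limit or range.

### The arm

A 6-joint arm with a two-finger parallel gripper is mounted at the origin on the work surface. World frame = base frame: x ahead of the robot, y to its left, z up, the work surface at z = 0. Lengths are in mm, angles in rad, forces in N, time in s.
With the tool pointing down it reaches from about 350 to 775 mm from the base axis. Payload 7.3 kg.
Tool frame: the origin (TCP) lies between the finger pads; the fingertips stand 25 mm ahead of it and the grasp point (between the pads) lies 6 mm ahead of it; z points along the fingers, y is the direction in which the jaws open and shut (so a half turn about z gives the same grasp; the last joint's range is limited). The gripper opens to 92 mm and grips with 3 to 60 N. Pads are 19 mm wide; open, the fingers measure 130 mm over their backs; the gripper's body (75 mm by 190 mm) begins 47 mm behind the grasp point.
Start: joints at [1.175, 0.342, 1.524, -0, 1.275, -0.146], TCP at [129.768, 508.726, 251.741] pointing down, gripper open.
Joint ranges: [-2.53, 2.53], [-0.77, 2.02], [0.04, 2.7], [-1, 4.14], [0.28, 2.66], [-3.11, 3.11]. Speed limits (rad/s): [2.57, 2.57, 3.14, 3.14, 3.14, 3.14].

### API

Orientations are given as [roll, pitch, yaw] about the fixed x, y, z axes, in that order (R = Rz(yaw) Ry(pitch) Rx(roll)).
In Python, from plant import get_obs, capture, calibration, close_job gives the robot as it stands. The module is installed in compiled form; this text tells all that it offers.
- The arm moves only by the shell command python3 -m jog 'ROWS'. ROWS is JSON, one flat list of numbers, 5 for each row, row after row: the closure, from 0 (fully open) to 1 (shut), then the shift along the tool's x, y, z in mm, then the turn about the tool's z in degrees. In form: [fingers, tx, ty, tz, yaw, fingers, tx, ty, tz, yaw, ...]. A call has 1 to 5 rows; each row shifts and turns the pose as measured when the row begins, along the tool's axes as they then stand; what a row does not reach is not made up. A row lasts 1/10 s, in which the tool goes at most 50 mm and 8.59 degrees, less where a joint would pass 70% of its speed; a pose out of reach is approached as far as the arm can. A call is refused whole if a number of a shift passes 50 or a number of a turn 8.59, either way. A call with a gripper value outside its range is refused whole. The fingers move at their own pace and stop on an object; the grip force is fixed at half the most. Time passes only in rows, so rows that do not move let the fingers close. It gives the time, the measured TCP pose, the force and the opening at its end, in the units of the state.
- get_obs(): the state, without advancing time (a new reading comes with each control period).
- capture(name): name is "side" or "top"; returns (picture, depth): 420x560x3 uint8, red, green, blue; 420x560 float32, mm along the optical axis (not along the pixel's ray), 0 where there is no reading.
- calibration(name): a dict with "fovy" (degrees; the focal length in pixels is half the picture's height over the tangent of half this angle, whatever the lens; pixels are square), "cx", "cy" (the principal point, pixels), "R" (3x3) and "t" (3): a world point X has camera coordinates R X + t. Camera axes: x right, y down, z forward; pixel columns grow to the right and rows downward; lengths in mm; the calibration is good to about 2 mm. A picture is of the moment at which its call begins. calibration takes no time and is no camera call.
- close_job(): hands the job in, once; it reports no verdict.
The state is a dict: "time": time; "joint_positions": joint angles; "dq": joint speeds; "tau": joint torques, N m; "tool_pos": TCP position; "tcp_rot": TCP orientation; "contact_force": force on the tool from outside, world axes, zero at the start; "moment": the same for the moment, N m; "grip_width": finger opening in mm.
Only numpy, scipy, OpenCV 4.12 (cv2) and the standard library are available. Lean on these libraries where they do the work, as an engineer would, in place of code of your own. Each camera call takes 0.05 s, during which the arm holds its last target.

## Working session

There is one attempt and no reset: what is moved stays moved. The work goes in short steps, Python scripts to look and compute and a shell command to move; the robot and the scene stay as the last step left them, time stands still between calls to the robot, and variables do not carry over. Pictures are saved under pics/ and viewed, and the job is handed in when it is done.

```bash
mkdir -p pics; cat > h.py <<'E'
import numpy as np,cv2
from plant import get_obs,capture,calibration
def snap(n,f):
    p,d=capture(n); cv2.imwrite(f'pics/{f}.png',p[:,:,::-1]); np.save(f'pics/{f}.npy',d); return p,d
def cal(n):
    c=calibration(n); f=210/np.tan(np.radians(c['fovy'])/2); return f,c['cx'],c['cy'],np.array(c['R']),np.array(c['t'])
def ray(n,u,v):
    f,cx,cy,R,t=cal(n); return -R.T@t, R.T@np.array([(u-cx)/f,(v-cy)/f,1.])
def plane(n,u,v,z):
    o,d=ray(n,u,v); return o+d*(z-o[2])/d[2]
def dep(n,u,v,D):
    o,d=ray(n,u,v); return o+d*D
def proj(n,X):
    f,cx,cy,R,t=cal(n); c=R@np.array(X,float)+t; return c[0]/c[2]*f+cx,c[1]/c[2]*f+cy
def cloud(n,D):
    f,cx,cy,R,t=cal(n); v,u=np.mgrid[:D.shape[0],:D.shape[1]]
    c=np.stack([(u-cx)/f*D,(v-cy)/f*D,D],-1); return (c-t)@R
E
python3 - <<'E'
from h import *
for n in('side','top'):
    snap(n,n+'0'); print(n,calibration(n), ray(n,280,210))
print(get_obs())
E
```

```text
side {'fovy': 57.72380252873909, 'cx': 277.6202490728397, 'cy': 214.0035742283467, 'R': array([[ 0.91705594, -0.39858082, -0.01190482],
       [-0.21248397, -0.46318494, -0.86041285],
       [ 0.33742993,  0.7915763 , -0.50945854]]), 't': array([-581.98286634,  211.78195184,  700.43861437])} (array([ 342.3621675 , -688.32360626,  532.13594473]), array([ 0.34539044,  0.79395384, -0.50049192]))
top {'fovy': 54.30660809342668, 'cx': 277.14993609739577, 'cy': 211.7923236944885, 'R': array([[ 0.02149646, -0.99967328, -0.01382853],
       [-0.99097637, -0.01947499, -0.13261433],
       [ 0.13230169,  0.01655448, -0.99107124]]), 't': array([ 11.03859077, 666.26590107, 892.10820948])} (array([541.98904491,   9.24211633, 972.65184794]), array([ 0.13678937,  0.00968106, -0.99058698]))
{'time': 0.1, 'joint_positions': array([ 1.17500918e+00,  3.42634566e-01,  1.52490589e+00,  6.67476836e-06,
        1.27539232e+00, -1.46011841e-01]), 'dq': array([-0.00093889, -0.00376187, -0.00282703,  0.00146296, -0.00045431,
       -0.00141073]), 'tau': array([ 1.95416542e-03, -4.32001984e+01, -2.44696462e+01,  7.19692907e-02,
        5.24903624e-02, -4.81190375e-05]), 'tool_pos': array([129.63055977, 508.41384615, 251.12947108]), 'tcp_rot': array([-3.14026772e+00, -2.01294941e-04,  2.89181527e+00]), 'contact_force': array([-0.33154012, -0.23837869,  0.32665093]), 'moment': array([-0.01388138,  0.05565534,  0.00846666]), 'grip_width': 91.53892148430617}
```

View pics/side0.png

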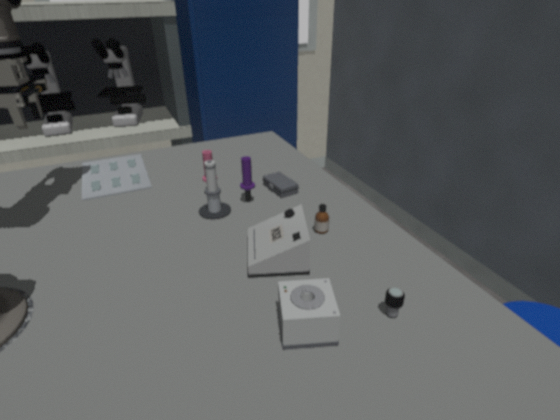

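View pics/top0.png

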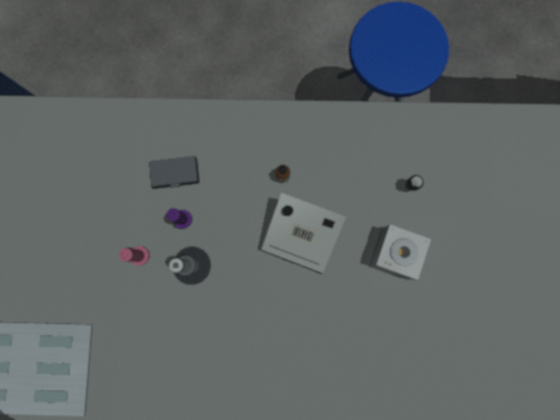

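The side view shows the white wand in its stand at (212,185), with a pink one behind it at (207,160) and a purple one at (247,178). The lamp unit is at (280,240), its label at (277,233), and the dock at (307,310). The top view shows the white wand at (180,265), pink at (127,255), purple at (178,216), the label at (303,233) and the dock at (404,252). I could mistake three things for the wand: white (180,265), pink (127,255) and purple (178,216). The description fits the white one, which I'll check in a close crop.

```bash
python3 - <<'E'
from h import *
s=cv2.imread('pics/side0.png');t=cv2.imread('pics/top0.png')
r=lambda a:cv2.resize(a,(400,300),interpolation=cv2.INTER_CUBIC)
im=np.vstack([np.hstack([r(s[140:230,160:280]),r(s[195:345,230:430][:150,:200])]),np.hstack([r(t[225:300,140:240]),r(t[180:285,260:440][:, :])])])
cv2.imwrite('pics/crop0.png',im)
D=np.load('pics/top0.npy');P=cloud('top',D)
for u,v in[(176,265),(303,233),(404,252),(390,240),(392,268),(420,240),(210,265),(178,216),(180,170),(283,173),(416,182)]: print(u,v,P[v,u].round(1))
E
```

```text
176 265 [540.5 222.9 149.9]
303 233 [617.3 -34.3  58.6]
404 252 [ 580.3 -262.1   45.3]
390 240 [ 604.9 -224.7   70.2]
392 268 [ 544.  -228.7   68.2]
420 240 [ 606.  -289.3   73.1]
210 265 [542.  180.2   6.2]
178 216 [641.1 228.2 134.6]
180 170 [762.6 256.3  31.4]
283 173 [752.2  13.1  64.5]
416 182 [ 738.8 -289.3   55.7]
```

View pics/crop0.png

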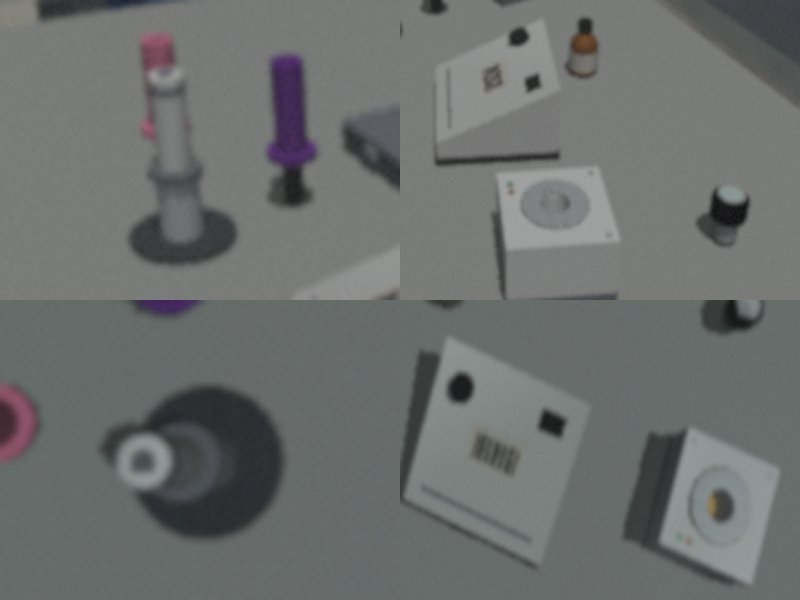

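The crop confirms it: the white-handled wand with the grey collar stands in the aluminium tube on its dark round foot. Pink and purple are decoys. Next I'll measure the wand, label, dock and unit.

```bash
cat > meas.py <<'E'
from h import *
import sys
pt=cv2.imread('pics/top0.png');D=np.load('pics/top0.npy');P=cloud('top',D)
Z=P[...,2]
print('table z',np.median(Z[300:400,200:400]))
hsv=cv2.cvtColor(pt,cv2.COLOR_BGR2HSV);g=pt.max(2)
def blob(m,u,v):
    n,l,s,c=cv2.connectedComponentsWithStats(m.astype(np.uint8)); return l==l[v,u],s[l[v,u]],c[l[v,u]]
# unit slope plane by fit
m=np.zeros(Z.shape,bool); poly=np.array([[285,210],[335,222],[318,262],[272,248]]); mm=np.zeros(Z.shape,np.uint8);cv2.fillPoly(mm,[poly],1)
Q=P[(mm>0)&(D>0)]
for k in range(4):
    A=np.c_[Q[:,:2],np.ones(len(Q))];s=np.linalg.lstsq(A,Q[:,2],rcond=None)[0];r=Q[:,2]-A@s;Q=Q[abs(r)<2.5*r.std()+.3]
n=np.array([-s[0],-s[1],1]);n/=np.linalg.norm(n);print('slope n',n,'tilt',np.degrees(np.arccos(n[2])),'low dir yaw',np.degrees(np.arctan2(n[1],n[0])),r.std(),s)
# label: barcode bounding
lab=pt[220:246,288:320].astype(int);lm=np.zeros(Z.shape,bool)
gray=cv2.cvtColor(pt,cv2.COLOR_BGR2GRAY);sat=hsv[...,1]
cv2.imwrite('pics/lab.png',cv2.resize(pt[200:275,255:355],(800,600),interpolation=cv2.INTER_CUBIC))
cv2.imwrite('pics/dock.png',cv2.resize(pt[215:290,355:455],(800,600),interpolation=cv2.INTER_CUBIC))
cv2.imwrite('pics/wand.png',cv2.resize(pt[228:303,140:240],(800,600),interpolation=cv2.INTER_CUBIC))
# corner of unit footprint edges: mask z
um,st,c=blob((Z>15)&(g>100),303,250);print('unit',st,c)
dm,st,c=blob((Z>60)&(Z<85)&(g>90),390,240);print('dock',st,c)
ys,xs=np.nonzero(dm);rc=cv2.minAreaRect(np.c_[xs,ys].astype(np.float32));print(rc,plane('top',*rc[0],71))
wm,st,c=blob((Z>130)&(Z<165),176,265);print('wand top',st,c,plane('top',*c,148))
E
python3 meas.py
```

```text
table z 0.14891894716965853
slope n [-0.39981913  0.14334192  0.90531639] tilt 25.134071424881544 low dir yaw 160.27638400339916 1.6651549570898203 [ 4.41634698e-01 -1.58333514e-01 -2.17094409e+02]
unit [ 262  193   84   80 3732] [302.76366559 232.99356913]
dock [ 376  224   55   56 1827] [403.1893815  251.56267105]
((403.300048828125, 251.60000610351562), (44.588111877441406, 43.955657958984375), 18.434947967529297) [ 580.0651555  -253.09526694   71.        ]
wand top [170 258  15  14 173] [176.95953757 264.5433526 ] [541.46855801 221.54041067 148.        ]
```

View pics/lab.png

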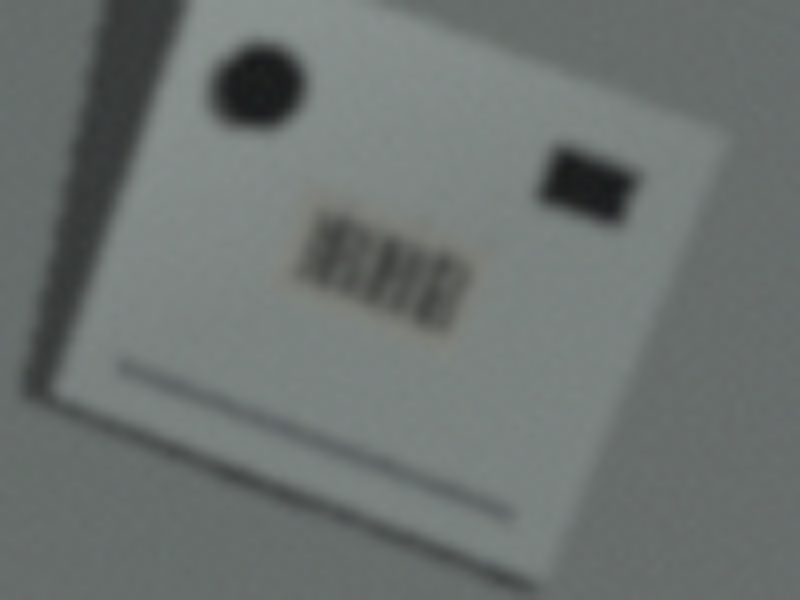

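View pics/dock.png

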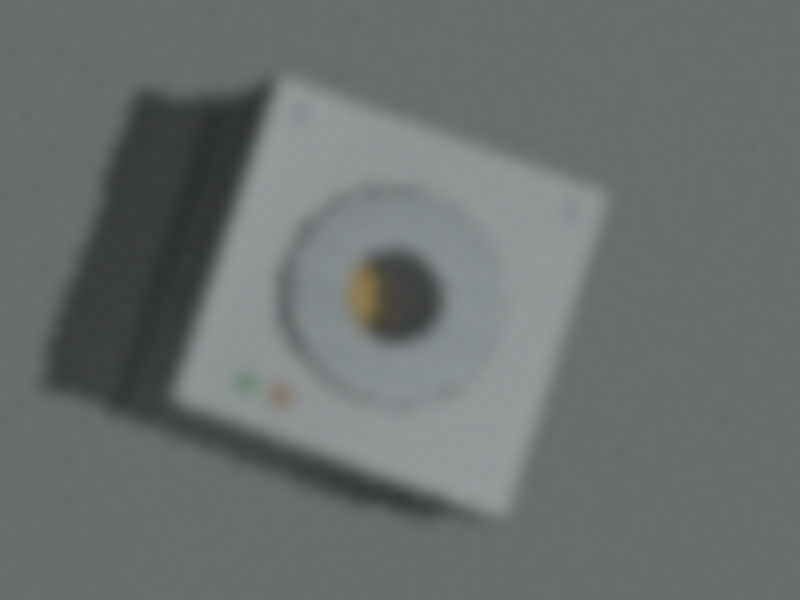

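View pics/wand.png

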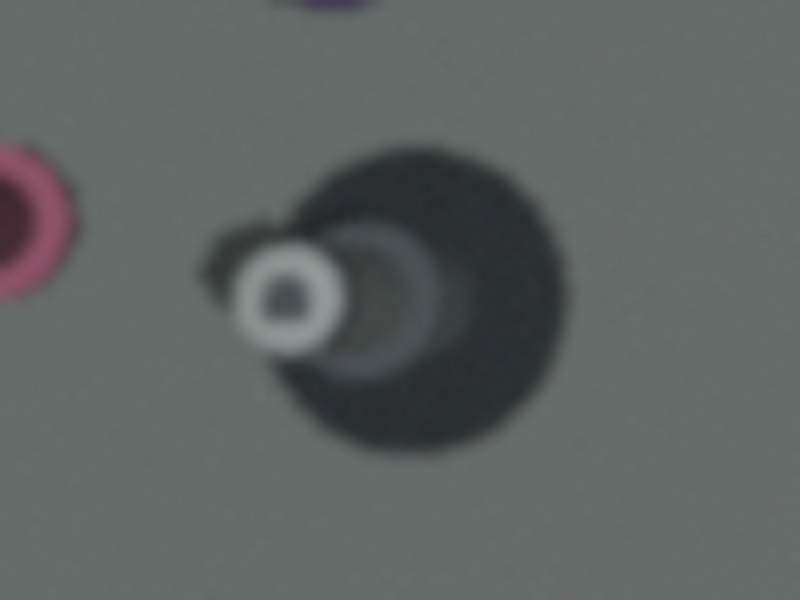

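```bash
python3 - <<'E'
from h import *
q=lambda o,p:(o[0]+(p[0]+.5)/8-.5,o[1]+(p[1]+.5)/8-.5)
print('wandtop',plane('top',*q((140,228),(289,298)),148)); print('collar',plane('top',*q((140,228),(362,300)),68)); print('foot',plane('top',*q((140,228),(412,300)),8))
print('label',plane('top',*q((255,200),(383,267)),60)); 
L=(255,200);z1=30
a,b=[plane('top',*q(L,p),30) for p in((50,395),(540,585))]
print('lowedge',a,b,np.linalg.norm(a-b),np.degrees(np.arctan2(*(b-a)[1::-1])))
c,d=[plane('top',*q(L,p),91) for p in((190,-5),(735,135))]
print('high',c,d)
print('ring',plane('top',*q((355,215),(393,297)),75),plane('top',*q((355,215),(397,295)),75))
# side view checks
for nm,X in dict(wand=(541.5,221,148),collar=(541.5,221,68),label=(615,-36,60),dock=(580,-253,75)).items(): print(nm,proj('side',X),proj('top',X))
s=cv2.imread('pics/side0.png');
cv2.imwrite('pics/s1.png',np.vstack([cv2.resize(s[150:225,165:265],(560,420),interpolation=3)[:, :],]))
cv2.imwrite('pics/s2.png',cv2.resize(s[210:345,240:400][:120],(800,600),interpolation=3))
E
```

```text
wandtop [540.87914359 224.06947702 148.        ]
collar [540.65854723 224.75731474  68.        ]
foot [540.88543771 224.36169004   8.        ]
label [617.33024744 -32.96777762  60.        ]
lowedge [581.04704022  60.65226348  30.        ] [530.13733548 -80.15172154  30.        ] 149.7249486035303 -109.87818524341417
high [688.02401447  22.04098495  91.        ] [ 652.48977878 -126.1962981    91.        ]
ring [ 579.72425851 -252.7666454    75.        ] [ 580.28876728 -253.85964325   75.        ]
wand (np.float64(209.67371915635744), np.float64(162.44306253951873)) (np.float64(177.22879631144224), np.float64(264.53336669381457))
collar (np.float64(212.73409334032547), np.float64(190.12165078402845)) (np.float64(186.5344933511596), np.float64(264.71353993498826))
label (np.float64(275.663850531516), np.float64(234.7191756826918)) (np.float64(303.78371614542215), np.float64(234.00737365027328))
dock (np.float64(306.50467825048), np.float64(295.80378975645357)) (np.float64(403.79286846513514), np.float64(251.56246650478346))
```

View pics/s1.png

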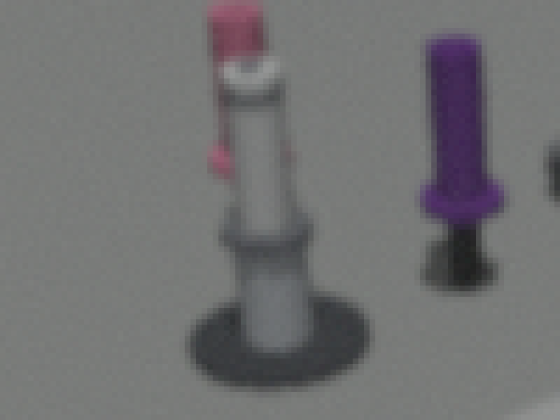

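View pics/s2.png

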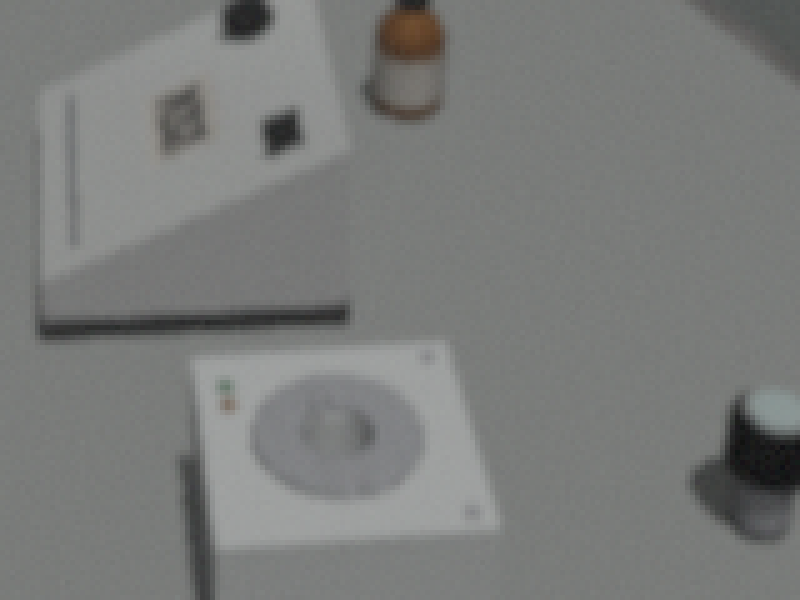

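```bash
cat >> h.py <<'E'
def tri(a,b):
    (o1,d1),(o2,d2)=ray('top',*a),ray('side',*b); d1=d1/np.linalg.norm(d1);d2=d2/np.linalg.norm(d2)
    s=np.linalg.lstsq(np.c_[d1,-d2],o2-o1,rcond=None)[0]; p,q=o1+s[0]*d1,o2+s[1]*d2
    return (p+q)/2,np.linalg.norm(p-q)
E
python3 - <<'E'
from h import *
print(tri((175.7,264.8),(209.6,162.9)),'wandtop')
print(tri((302.4,232.9),(276.3,233.9)),'label')
print(tri((403.8,251.7),(307.2,297)),'ring')
print(plane('side',307.2,297,75),plane('side',209.6,162.9,148),plane('side',276.3,233.9,60))
E
```

```text
(array([541.41902972, 224.59900738, 145.35188675]), np.float64(1.069057647908675)) wandtop
(array([617.63231325, -32.96711919,  59.59706384]), np.float64(0.3938270282803878)) label
(array([ 580.32499391, -253.8890036 ,   72.76492284]), np.float64(1.1378643467717349)) ring
[ 579.73200541 -256.12791045   75.        ] [540.55321941 218.14243672 148.        ] [617.593184   -33.56518805  60.        ]
```

All three points agree across the two views: wand (541,224), label (617.5,-33,60) and dock (580,-254). The slope normal's azimuth is 160°, tilted 25°. The moves can't tilt the tool directly, so I'll test in free space whether overreaching tilts it.

```bash
python3 -m jog '[0,0,45,0,0,0,0,45,0,0,0,0,45,0,0,0,0,45,0,0,0,0,45,0,0]'; python3 -m jog '[0,0,40,0,0,0,0,40,0,0,0,0,40,0,0,0,0,40,0,0,0,0,40,0,0]'; python3 -c "
from plant import get_obs;o=get_obs();print(o['joint_positions'].round(3),o['tcp_rot'].round(3))"
```

```text
time: 0.6
tool_pos: [184.4, 726.2, 247.5]
tcp_rot: [-3.131, -0.001, 2.891]
contact_force: [0.6, 1.5, 1.5]
grip_width: 91.5
time: 1.1
tool_pos: [211.3, 829.1, 209.5]
tcp_rot: [3.102, -0.003, 2.891]
contact_force: [-0.2, -1.5, -0.1]
grip_width: 91.7
[ 1.23   1.18   0.039  0.006  1.883 -0.089] [ 3.102e+00 -3.000e-03  2.891e+00]
```

```bash
cat > st.py <<'E'
from plant import get_obs
import numpy as np
from scipy.spatial.transform import Rotation as Ro
o=get_obs();R=Ro.from_euler('xyz',o['tcp_rot']).as_matrix();z=R[:,2]
print('t',round(o['time'],2),'q',o['joint_positions'].round(3),'p',np.array(o['tool_pos']).round(1),'F',np.array(o['contact_force']).round(1),'w',round(o['grip_width'],1))
print('x',R[:,0].round(3),'y',R[:,1].round(3),'z',z.round(3),'tilt',np.degrees(np.arccos(-z[2])).round(2),'az',np.degrees(np.arctan2(z[1],z[0])).round(1))
E
python3 -m jog '[0,0,10,0,0]' >/dev/null; python3 st.py;python3 -m jog '[0,0,20,0,0]'>/dev/null; python3 st.py
```

```text
t 1.2 q [ 1.23   1.186  0.042  0.007  1.871 -0.088] p [211.9 831.7 204. ] F [-0.5 -0.8 -1.5] w 91.9
x [-0.969  0.248  0.003] y [0.248 0.968 0.043] z [ 0.008  0.042 -0.999] tilt 2.46 az 79.4
t 1.3 q [ 1.23   1.191  0.039  0.008  1.855 -0.088] p [213.3 836.9 200.9] F [ 0.  -0.2 -0.2] w 91.6
x [-0.969  0.248  0.003] y [0.247 0.967 0.057] z [ 0.011  0.056 -0.998] tilt 3.28 az 78.4
```

```bash
python3 -m jog '[0,0,50,0,0,0,0,50,0,0]'>/dev/null; python3 st.py;python3 -m jog '[0,0,50,-40,0,0,0,50,-40,0]'>/dev/null; python3 st.py
```

```text
t 1.5 q [ 1.231  1.207  0.039  0.014  1.768 -0.086] p [219.5 861.1 189.5] F [-0.4 -0.5 -0.6] w 91.7
x [-0.969  0.248  0.002] y [0.246 0.961 0.128] z [ 0.03   0.125 -0.992] tilt 7.36 az 76.7
t 1.7 q [ 1.229  1.152  0.037  0.02   1.769 -0.086] p [219.8 861.7 239.3] F [-0.3 -0.4  1.1] w 91.9
x [-0.969  0.248  0.003] y [0.244 0.952 0.184] z [ 0.043  0.179 -0.983] tilt 10.59 az 76.6
```

```bash
python3 -m jog '[0,0,-49,-9,0,0,0,-49,-9,0,0,0,-49,-9,0,0,0,-49,-9,0,0,0,-49,-9,0]'>/dev/null; python3 st.py;python3 -m jog '[0,0,-49,-9,0,0,0,-49,-9,0,0,0,-49,-9,0,0,0,-49,-9,0,0,0,-49,-9,0]'>/dev/null; python3 st.py
```

```text
t 2.2 q [ 1.201  0.585  1.122  0.028  1.213 -0.126] p [179.5 696.  261.3] F [0.2 1.  1.4] w 91.9
x [-0.969  0.248 -0.   ] y [0.242 0.945 0.221] z [ 0.055  0.214 -0.975] tilt 12.78 az 75.5
t 2.7 q [ 1.126  0.088  1.836  0.054  0.956 -0.22 ] p [117.4 454.1 269.4] F [ 0.5 -0.9  1.1] w 91.8
x [-0.969  0.248 -0.007] y [0.238 0.935 0.262] z [ 0.072  0.253 -0.965] tilt 15.22 az 74.1
```

```bash
python3 -m jog '[0,0,-40,-10,0,0,0,-40,-10,0,0,0,-40,-10,0]'>/dev/null; python3 st.py;python3 -m jog '[0,0,-40,-10,0,0,0,-40,-10,0]'>/dev/null; python3 st.py;python3 -m jog '[0,0,-40,-10,0,0,0,-40,-10,0]'>/dev/null; python3 st.py
```

```text
t 3.0 q [ 1.03  -0.201  2.09   0.084  0.973 -0.33 ] p [ 84.9 329.3 275.2] F [-0.3 -0.3  0.8] w 91.7
x [-0.969  0.248 -0.013] y [0.234 0.929 0.285] z [ 0.083  0.273 -0.958] tilt 16.6 az 73.1
t 3.2 q [ 0.878 -0.433  2.22   0.128  1.073 -0.493] p [ 63.2 247.  276. ] F [ 1.  -0.8  2. ] w 91.6
x [-0.969  0.245 -0.02 ] y [0.228 0.926 0.3  ] z [ 0.093  0.287 -0.954] tilt 17.52 az 72.1
t 3.4 q [ 0.526 -0.651  2.287  0.208  1.275 -0.839] p [ 50.4 184.6 275.1] F [ 1.2 -0.6  0.5] w 91.8
x [-0.969  0.245 -0.027] y [0.226 0.926 0.301] z [ 0.099  0.286 -0.953] tilt 17.61 az 70.9
```

```bash
python3 -m jog '[0,0,43,13,0,0,0,43,13,0,0,0,43,13,0,0,0,43,13,0,0,0,43,13,0]'>/dev/null; python3 st.py;python3 -m jog '[0,0,-10,32,0,0,0,-10,32,0,0,0,-10,32,0,0,0,-10,32,0,0,0,0,0,0]'>/dev/null; python3 st.py
```

```text
t 3.9 q [ 0.995 -0.131  1.976  0.027  0.927 -0.244] p [144.3 374.4 304. ] F [-1.1  0.3  1.4] w 92.2
x [-0.936  0.347 -0.062] y [0.304 0.883 0.357] z [ 0.178  0.315 -0.932] tilt 21.22 az 60.5
t 4.4 q [ 0.977  0.059  2.189  0.065  0.478 -0.303] p [161.8 391.6 186.2] F [ 0.5 -0.3 -0.4] w 91.8
x [-0.934  0.349 -0.072] y [0.294 0.869 0.399] z [ 0.201  0.352 -0.914] tilt 23.9 az 60.2
```

```bash
python3 -m jog '[0,0,-30,20,0,0,0,-30,20,0]'>/dev/null; python3 st.py;python3 -m jog '[0,0,-45,0,0,0,0,-45,0,0]'>/dev/null; python3 st.py;python3 -m jog '[0,0,-45,0,0,0,0,-45,0,0]'>/dev/null; python3 st.py
```

```text
t 4.6 q [ 0.921  0.097  2.34   0.197  0.283 -0.487] p [156.6 359.1 141.2] F [-0.5  0.1 -0.9] w 92.0
x [-0.935  0.347 -0.074] y [0.289 0.865 0.411] z [ 0.207  0.363 -0.909] tilt 24.66 az 60.3
t 4.8 q [ 0.759 -0.017  2.501  0.481  0.287 -0.917] p [139.  289.9 132.8] F [-0.2 -0.3  0.2] w 91.7
x [-0.939  0.339 -0.062] y [0.286 0.869 0.404] z [ 0.191  0.362 -0.912] tilt 24.15 az 62.2
t 5.0 q [ 0.6   -0.056  2.612  0.773  0.287 -1.357] p [129.6 251.3 119.3] F [ 0.8  0.  -0.2] w 91.8
x [-0.941  0.334 -0.059] y [0.282 0.868 0.408] z [ 0.187  0.367 -0.911] tilt 24.34 az 63.0
```

```bash
python3 -m jog '[0,0,-40,-15,0,0,0,-40,-15,0]'>/dev/null; python3 st.py;python3 -m jog '[0,0,-40,-15,0,0,0,-40,-15,0]'>/dev/null; python3 st.py;python3 -m jog '[0,0,-40,-15,0,0,0,-40,-15,0]'>/dev/null; python3 st.py
```

```text
t 5.2 q [ 0.238 -0.255  2.69   0.69   0.525 -1.585] p [117.5 203.4 127.6] F [ 0.2 -0.   0.8] w 91.7
x [-0.943  0.326 -0.059] y [0.275 0.868 0.413] z [ 0.186  0.374 -0.909] tilt 24.66 az 63.5
t 5.4 q [-0.123 -0.414  2.691  0.588  0.798 -1.791] p [120.5 179.2 139. ] F [ 0.9 -0.4  0.5] w 92.1
x [-0.947  0.315 -0.07 ] y [0.259 0.872 0.416] z [ 0.192  0.376 -0.906] tilt 24.98 az 62.9
t 5.6 q [-0.484 -0.516  2.693  0.495  1.018 -2.047] p [123.7 155.1 140.7] F [ 0.9 -0.4  0.1] w 91.8
x [-0.952  0.295 -0.086] y [0.239 0.887 0.395] z [ 0.193  0.355 -0.915] tilt 23.84 az 61.5
```

```bash
cat > kin.py <<'E'
import numpy as np
from scipy.spatial.transform import Rotation as Ro
from scipy.optimize import least_squares
dat=[([1.175,.342,1.524,0,1.275,-.146],[129.7,508.6,251.5],[0,0,-1]),
([1.23,1.18,.039,.006,1.883,-.089],[211.3,829.1,209.5],None),
([1.231,1.207,.039,.014,1.768,-.086],[219.5,861.1,189.5],[.03,.125,-.992]),
([1.229,1.152,.037,.02,1.769,-.086],[219.8,861.7,239.3],[.043,.179,-.983]),
([1.201,.585,1.122,.028,1.213,-.126],[179.5,696,261.3],[.055,.214,-.975]),
([1.126,.088,1.836,.054,.956,-.22],[117.4,454.1,269.4],[.072,.253,-.965]),
([1.03,-.201,2.09,.084,.973,-.33],[84.9,329.3,275.2],[.083,.273,-.958]),
([.878,-.433,2.22,.128,1.073,-.493],[63.2,247,276],[.093,.287,-.954]),
([.526,-.651,2.287,.208,1.275,-.839],[50.4,184.6,275.1],[.099,.286,-.953]),
([.995,-.131,1.976,.027,.927,-.244],[144.3,374.4,304],[.178,.315,-.932]),
([.977,.059,2.189,.065,.478,-.303],[161.8,391.6,186.2],[.201,.352,-.914]),
([.921,.097,2.34,.197,.283,-.487],[156.6,359.1,141.2],[.207,.363,-.909]),
([.759,-.017,2.501,.481,.287,-.917],[139,289.9,132.8],[.191,.362,-.912]),
([.6,-.056,2.612,.773,.287,-1.357],[129.6,251.3,119.3],[.187,.367,-.911]),
([.238,-.255,2.69,.69,.525,-1.585],[117.5,203.4,127.6],[.186,.374,-.909]),
([-.123,-.414,2.691,.588,.798,-1.791],[120.5,179.2,139],[.192,.376,-.906]),
([-.484,-.516,2.693,.495,1.018,-2.047],[123.7,155.1,140.7],[.193,.355,-.915])]
E_=lambda ax,a:Ro.from_euler(ax,a).as_matrix()
def fk(q,p,sg=1):
    # p: h,e,y, L1, o1(x elbow), L2, o2, Lt
    A=E_('z',q[0]);B=A@E_('y',q[1]);C=B@E_('y',q[2]);W=C@E_('z',sg*q[3])@E_('y',q[4])
    t=A@np.array([p[1],p[2],p[0]])+B@np.array([0,0,p[3]])+C@np.array([p[4],0,p[5]])+W@np.array([p[6],0,p[7]])
    return t,W@E_('z',q[5]+np.pi/2)
if __name__=='__main__':
  for sg in(1,-1):
    def res(p): 
        r=[]
        for q,t,z in dat:
            tt,R=fk(q,p,sg); r+=list(tt-t)
            if z is not None: r+=list(100*(R[:,2]-z))
        return r
    s=least_squares(res,[350,0,76,400,0,400,0,200]);print(sg,s.x.round(1),np.sqrt(2*s.cost/len(res(s.x))))
    if s.cost<2e3: np.save('kin.npy',s.x); print(np.reshape(np.abs(res(s.x))[:9],(3,3)).round(1))
E
python3 kin.py
```

```text
1 [ 2.230e+02  2.000e-01  7.630e+01  5.061e+02  4.650e+01  3.794e+02
 -1.000e-01  2.932e+02] 0.11674211829344783
[[0.2 0.2 0.2]
 [0.  0.1 0. ]
 [0.1 0.1 0.4]]
-1 [-97.1  12.  100.3 499.3   7.8 342.8 -78.   11.4] 24.61867537552935
```

```bash
cat > to.py <<'E'
# usage: to.py X Y Z  -> shift in tool axes needed now, for TCP
import sys,numpy as np
from plant import get_obs
from scipy.spatial.transform import Rotation as Ro
o=get_obs();R=Ro.from_euler('xyz',o['tcp_rot']).as_matrix()
d=np.array(list(map(float,sys.argv[1:4])))-np.array(o['tool_pos'])
s=R.T@d;n=max(1,int(np.ceil(np.abs(s).max()/45)));print('world',d.round(1),'tool',s.round(1),'per row /',n,(s/n).round(1))
E
python3 st.py; python3 to.py 250 220 330
python3 - <<'E'
from h import *
P=cloud('top',np.load('pics/top0.npy'));pt=cv2.imread('pics/top0.png');h=cv2.cvtColor(pt,cv2.COLOR_BGR2HSV)
for lo,hi in((150,179),(0,5),(125,150)):
    m=(h[...,0]>=lo)&(h[...,0]<=hi)&(h[...,1]>90)&(P[...,2]>20); 
    if m.sum()>20: print(lo,m.sum(),np.percentile(P[m],[3,50,97],axis=0).round(0))
E
```

```text
t 5.6 q [-0.484 -0.516  2.693  0.495  1.018 -2.047] p [123.7 155.1 140.7] F [ 0.9 -0.4  0.1] w 91.8
x [-0.952  0.295 -0.086] y [0.239 0.887 0.395] z [ 0.193  0.355 -0.915] tilt 23.84 az 61.5
world [126.3  64.9 189.3] tool [-117.2  162.5 -125.7] per row / 4 [-29.3  40.6 -31.4]
150 343 [[543. 315.  54.]
 [559. 323. 104.]
 [576. 341. 139.]]
125 343 [[627. 222.  55.]
 [641. 232. 105.]
 [660. 251. 138.]]
```

```bash
python3 -m jog '[0,-29,40,-31,0,0,-29,40,-31,0,0,-29,40,-31,0,0,-29,40,-31,0,0,0,0,0,0]'>/dev/null; python3 st.py; python3 to.py 330 0 350
```

```text
t 6.1 q [ 0.041 -0.415  2.231  0.37   1.061 -1.303] p [226.6 178.3 282.9] F [ 0.2 -0.5 -0.5] w 91.8
x [-0.916  0.38  -0.129] y [0.303 0.866 0.399] z [ 0.263  0.327 -0.908] tilt 24.79 az 51.2
world [ 103.4 -178.3   67.1] tool [-171.   -96.3  -91.9] per row / 4 [-42.8 -24.1 -23. ]
```

```bash
python3 -m jog '[0,-43,-24,-23,0,0,-43,-24,-23,0,0,-43,-24,-23,0,0,-43,-24,-23,0]'>/dev/null; python3 st.py; python3 to.py 250 -330 330
```

```text
t 6.5 q [-0.588 -0.286  1.987  0.441  1.41  -1.894] p [310.8  33.2 347.9] F [1.3 0.6 0.2] w 91.8
x [-0.925  0.349 -0.15 ] y [0.268 0.878 0.396] z [ 0.27   0.326 -0.906] tilt 25.07 az 50.4
world [ -60.8 -363.2  -17.9] tool [ -68.  -342.3 -118.7] per row / 8 [ -8.5 -42.8 -14.8]
```

```bash
python3 -m jog '[0,0,0,0,8,0,0,0,0,8,0,0,0,0,8,0,0,0,0,8,0,0,0,0,8]'>/dev/null;python3 -m jog '[0,0,0,0,8,0,0,0,0,8,0,0,0,0,8,0,0,0,0,8,0,0,0,0,8]'>/dev/null; python3 st.py; python3 to.py 200 -330 330
```

```text
t 7.5 q [-0.609 -0.348  1.964  0.438  1.441 -0.454] p [303.4  32.1 370.4] F [ 0.2 -1.  -0.2] w 91.7
x [0.135 0.927 0.349] y [ 0.94  -0.231  0.251] z [ 0.313  0.295 -0.903] tilt 25.48 az 43.2
world [-103.4 -362.1  -40.4] tool [-363.8  -23.7 -102.6] per row / 9 [-40.4  -2.6 -11.4]
```

```bash
python3 -m jog '[0,-40,-3,-11,0,0,-40,-3,-11,0,0,-40,-3,-11,0,0,-40,-3,-11,0,0,-40,-3,-11,0]'>/dev/null; python3 st.py; python3 to.py 120 -500 330
```

```text
t 8.0 q [-1.298 -0.197  1.9    0.397  1.631 -1.145] p [ 241.3 -158.7  358.2] F [ 0.7 -0.6  0.2] w 91.9
x [0.111 0.938 0.328] y [ 0.94  -0.206  0.272] z [ 0.323  0.279 -0.905] tilt 25.24 az 40.8
world [-121.3 -341.3  -28.2] tool [-342.8  -51.4 -108.8] per row / 8 [-42.8  -6.4 -13.6]
```

```bash
python3 to.py -120 -480 340;python3 -m jog '[0,-36,-27,-13,0,0,-36,-27,-13,0,0,-36,-27,-13,0,0,-36,-27,-13,0,0,-36,-27,-13,0]'>/dev/null; python3 st.py; python3 to.py -120 -480 340;  python3 to.py -280 -760 330
```

```text
world [-361.3 -321.3  -18.2] tool [-347.3 -278.4 -189.7] per row / 8 [-43.4 -34.8 -23.7]
t 8.5 q [-1.837  0.054  1.736  0.25   1.694 -1.692] p [  66.3 -320.1  333.3] F [ 1.3 -1.7  0.1] w 91.8
x [0.106 0.948 0.3  ] y [ 0.94  -0.194  0.279] z [ 0.323  0.253 -0.912] tilt 24.2 az 38.0
world [-186.3 -159.9    6.7] tool [-169.4 -142.4 -106.6] per row / 4 [-42.3 -35.6 -26.7]
world [-346.3 -439.9   -3.3] tool [-454.8 -241.5 -219.9] per row / 11 [-41.3 -22.  -20. ]
```

```bash
python3 -m jog '[0,-42,-28,-24,0,0,-42,-28,-24,0,0,-42,-28,-24,0,0,-42,-28,-24,0,0,-42,-28,-24,0]'>/dev/null; python3 st.py;   python3 to.py -280 -760 330
```

```text
t 9.0 q [-2.041  0.441  1.153  0.187  1.904 -1.857] p [-108.8 -496.8  355.3] F [-0.2 -0.8  1.2] w 91.5
x [0.108 0.955 0.278] y [ 0.943 -0.187  0.276] z [ 0.315  0.232 -0.92 ] tilt 23.05 az 36.3
world [-171.2 -263.2  -25.3] tool [-276.8 -119.2  -91.8] per row / 7 [-39.5 -17.  -13.1]
```

```bash
python3 -m jog '[0,-42,-9,-15,0,0,-42,-9,-15,0,0,-42,-9,-15,0,0,-42,-9,-15,0,0,-42,-9,-15,0]'>/dev/null; python3 st.py; python3 -m jog '[0,-42,-9,-15,0,0,-42,-9,-15,0]'>/dev/null; python3 st.py; 
```

```text
t 9.5 q [-2.032  0.963  0.135  0.264  2.359 -1.718] p [-186.4 -667.2  371.3] F [-0.4 -0.9  0.9] w 91.9
x [0.116 0.961 0.251] y [ 0.944 -0.185  0.272] z [ 0.308  0.206 -0.929] tilt 21.73 az 33.8
t 9.7 q [-2.039  1.037  0.041  0.274  2.347 -1.712] p [-200.1 -690.5  344.5] F [ 0.7  0.2 -0.3] w 92.0
x [0.126 0.967 0.221] y [ 0.944 -0.185  0.273] z [ 0.305  0.174 -0.936] tilt 20.54 az 29.8
```

```bash
python3 -m jog '[0,-46,-12,-22,0,0,-46,-12,-22,0,0,-46,-12,-22,0,0,-46,-12,-22,0,0,-46,-12,-22,0]'>/dev/null; python3 st.py
```

```text
t 10.2 q [-2.078  1.059  0.036  0.271  2.184 -1.762] p [-244.2 -729.1  320.7] F [-0.1 -0.6  1.1] w 91.6
x [0.164 0.984 0.071] y [ 0.95  -0.177  0.256] z [ 0.265  0.026 -0.964] tilt 15.41 az 5.5
```

```bash
python3 -m jog '[0,-42,-18,-16,0,0,-42,-18,-16,0]'>/dev/null; python3 st.py; python3 to.py -40 -450 330
```

```text
t 10.4 q [-2.104  1.064  0.036  0.27   2.12  -1.794] p [-271.1 -740.   315. ] F [-1.2 -0.7  0.6] w 91.7
x [0.176 0.984 0.007] y [ 0.954 -0.172  0.245] z [ 0.243 -0.036 -0.969] tilt 14.21 az -8.5
world [231.1 290.   15. ] tool [326.2 174.2  31.1] per row / 8 [40.8 21.8  3.9]
```

```bash
python3 -m jog '[0,41,22,4,0,0,41,22,4,0,0,41,22,4,0,0,41,22,4,0,0,41,22,4,0]'>/dev/null; python3 st.py; python3 to.py 250 -330 330
```

```text
t 10.9 q [-2.068  0.499  1.082  0.236  1.633 -1.882] p [-159.2 -596.5  332.4] F [-0.3 -0.9  1.3] w 92.2
x [ 0.18   0.984 -0.003] y [ 0.954 -0.174  0.244] z [ 0.24  -0.047 -0.97 ] tilt 14.13 az -11.1
world [409.2 266.5  -2.4] tool [335.7 343.5  87.8] per row / 8 [42.  42.9 11. ]
```

```bash
python3 -m jog '[0,42,43,11,0,0,42,43,11,0,0,42,43,11,0,0,42,43,11,0,0,42,43,11,0]'>/dev/null; python3 st.py; python3 to.py 400 -100 330
```

```text
t 11.4 q [-1.796  0.115  1.592  0.246  1.42  -1.654] p [  46.6 -455.3  343.7] F [ 0.6 -0.8  0.2] w 91.9
x [ 0.18   0.983 -0.03 ] y [ 0.956 -0.167  0.24 ] z [ 0.23  -0.072 -0.97 ] tilt 13.98 az -17.4
world [353.4 355.3 -13.7] tool [413.3 275.2  69.1] per row / 10 [41.3 27.5  6.9]
```

```bash
python3 -m jog '[0,41,27,7,0,0,41,27,7,0,0,41,27,7,0,0,41,27,7,0,0,41,27,7,0]'>/dev/null;python3 -m jog '[0,41,27,7,0,0,41,27,7,0,0,41,27,7,0,0,41,27,7,0,0,41,27,7,0]'>/dev/null; python3 st.py; python3 to.py 500 190 300
```

```text
t 12.4 q [-0.423 -0.129  1.826 -0.007  1.156 -0.25 ] p [385.3 -91.6 350. ] F [ 1.  -2.2 -0. ] w 91.8
x [ 0.181  0.981 -0.077] y [ 0.949 -0.154  0.274] z [ 0.257 -0.122 -0.959] tilt 16.51 az -25.5
world [114.7 281.6 -50. ] tool [300.7  52.   42.9] per row / 7 [43.   7.4  6.1]
```

```bash
python3 -m jog '[0,43,7,6,0,0,43,7,6,0,0,43,7,6,0,0,43,7,6,0,0,43,7,6,0]'>/dev/null;python3 -m jog '[0,43,7,6,0,0,43,7,6,0,0,0,0,0,-8,0,0,0,0,-8,0,0,0,0,-8]'>/dev/null; python3 st.py; python3 to.py 520 220 250
```

```text
t 13.4 q [ 0.378  0.194  1.545 -0.243  1.165  0.182] p [492.5 208.  333. ] F [-0.2 -0.   0.4] w 91.6
x [-0.232  0.953 -0.193] y [0.924 0.278 0.263] z [ 0.305 -0.117 -0.945] tilt 19.05 az -21.0
world [ 27.5  12.  -83. ] tool [21.1  6.9 85.5] per row / 2 [10.5  3.5 42.7]
```

```bash
python3 -m jog '[0,0,0,-10,0,0,0,0,-10,0,0,0,0,-10,0,0,0,0,-10,0]'>/dev/null;python3 st.py;python3 -m jog '[0,0,0,-40,0,0,0,0,-40,0,0,0,0,-40,0,0,0,0,-40,0]'>/dev/null; python3 st.py
```

```text
t 13.8 q [ 0.398  0.144  1.478 -0.239  1.274  0.184] p [476.7 211.1 381.6] F [ 0.8 -0.5 -0.1] w 91.6
x [-0.222  0.956 -0.19 ] y [0.923 0.269 0.274] z [ 0.313 -0.114 -0.943] tilt 19.48 az -20.0
t 14.2 q [ 0.487  0.087  1.131 -0.251  1.693  0.179] p [422.5 228.1 537.8] F [0.8 0.5 0.3] w 91.7
x [-0.215  0.958 -0.188] y [0.927 0.261 0.27 ] z [ 0.308 -0.116 -0.944] tilt 19.22 az -20.7
```

```bash
python3 -m jog '[0,0,0,0,0,0,0,0,0,0]'>/dev/null;python3 st.py;python3 -m jog '[0,0,0,0,0,0,0,0,0,0,0,0,0,0,0,0,0,0,0,0]'>/dev/null; python3 st.py
```

```text
t 14.4 q [ 0.489  0.081  1.12  -0.251  1.698  0.182] p [420.8 228.5 545.6] F [ 0.6  0.7 -1.2] w 91.7
x [-0.212  0.96  -0.184] y [0.924 0.258 0.283] z [ 0.319 -0.11  -0.941] tilt 19.71 az -19.0
t 14.8 q [ 0.488  0.082  1.125 -0.251  1.697  0.183] p [420.7 227.8 542.9] F [-0.3 -0.1  0.7] w 91.8
x [-0.211  0.96  -0.185] y [0.926 0.257 0.278] z [ 0.314 -0.113 -0.943] tilt 19.49 az -19.7
```

```bash
python3 to.py 20 500 450
```

```text
world [-400.7  272.2  -92.9] tool [ 362.9 -326.8  -69. ] per row / 9 [ 40.3 -36.3  -7.7]
```

```bash
python3 -m jog '[0,45,-41,-9,0,0,45,-41,-9,0,0,45,-41,-9,0,0,45,-41,-9,0,0,45,-41,-9,0]'>/dev/null; python3 st.py;  python3 to.py -150 600 400
```

```text
t 15.3 q [ 1.086  0.067  1.274 -0.344  1.751  0.788] p [216.3 366.1 492.8] F [ 0.6  1.7 -0.6] w 91.9
x [-0.195  0.962 -0.189] y [0.93  0.243 0.274] z [ 0.31  -0.123 -0.943] tilt 19.47 az -21.6
world [-366.3  233.9  -92.8] tool [ 314.3 -309.5  -54.7] per row / 7 [ 44.9 -44.2  -7.8]
```

```bash
python3 -m jog '[0,46,-45,-8,0,0,46,-45,-8,0,0,46,-45,-8,0,0,46,-45,-8,0,0,46,-45,-8,0]'>/dev/null; python3 st.py;  python3 to.py -290 690 370
```

```text
t 15.8 q [ 1.58   0.306  1.119 -0.327  1.839  1.284] p [ 10.  497.1 438.9] F [-0.4  0.   0.2] w 91.8
x [-0.195  0.962 -0.193] y [0.93  0.244 0.275] z [ 0.311 -0.126 -0.942] tilt 19.61 az -22.0
world [-300.   192.9  -68.9] tool [ 257.2 -251.   -52.7] per row / 6 [ 42.9 -41.8  -8.8]
```

```bash
python3 -m jog '[0,43,-42,-9,0,0,43,-42,-9,0,0,43,-42,-9,0,0,43,-42,-9,0,0,43,-42,-9,0]'>/dev/null; python3 st.py;  python3 to.py -330 770 370
```

```text
t 16.3 q [ 1.874  0.754  0.503 -0.304  2.091  1.521] p [-196.6  628.2  388.8] F [ 0.5  1.7 -0. ] w 92.3
x [-0.194  0.961 -0.198] y [0.93  0.245 0.275] z [ 0.313 -0.131 -0.941] tilt 19.82 az -22.7
world [-133.4  141.8  -18.8] tool [165.9 -94.5 -42.6] per row / 4 [ 41.5 -23.6 -10.6]
```

```bash
python3 -m jog '[0,44,-25,-12,0,0,44,-25,-12,0,0,46,-25,-12,0,0,46,-25,-12,0]'>/dev/null; python3 st.py;   python3 -m jog '[0,46,-25,-12,0,0,46,-25,-12,0,0,46,-25,-12,0]'>/dev/null; python3 st.py; 
```

```text
t 16.7 q [ 1.953  1.058  0.038 -0.323  2.23   1.535] p [-278.7  686.3  326.4] F [-0.1  0.1 -0. ] w 91.8
x [-0.214  0.963 -0.165] y [0.927 0.253 0.276] z [ 0.308 -0.094 -0.947] tilt 18.77 az -16.9
t 17.0 q [ 2.005  1.124  0.038 -0.291  2.113  1.618] p [-332.4  705.6  269.2] F [1.  1.  0.1] w 92.1
x [-0.236  0.966 -0.101] y [0.929 0.255 0.268] z [ 0.285 -0.031 -0.958] tilt 16.65 az -6.1
```

```bash
python3 -m jog '[0,42,-36,-22,0,0,42,-36,-22,0,0,42,-36,-22,0,0,42,-36,-22,0]'>/dev/null; python3 st.py
```

```text
t 17.4 q [ 2.108  1.157  0.038 -0.263  2.006  1.738] p [-422.6  694.7  238.7] F [-0.2 -0.8 -0. ] w 92.0
x [-0.262  0.965 -0.004] y [0.935 0.255 0.246] z [ 0.238  0.061 -0.969] tilt 14.23 az 14.3
```

```bash
python3 to.py 50 480 350;python3 -m jog '[0,-31,42,-2,0,0,-31,42,-2,0,0,-31,42,-2,0,0,-31,42,-2,0,0,-31,42,-2,0]'>/dev/null; python3 st.py; python3 to.py 100 450 380
```

```text
world [ 472.6 -214.7  111.3] tool [-331.5  414.6   -8.4] per row / 10 [-33.1  41.5  -0.8]
t 17.9 q [ 1.93   0.623  1.01  -0.249  1.541  1.661] p [-237.1  618.6  280.1] F [-0.2  1.7  0.7] w 91.9
x [-0.276  0.961 -0.011] y [0.931 0.27  0.248] z [ 0.241  0.058 -0.969] tilt 14.35 az 13.6
world [ 337.1 -168.6   99.9] tool [-256.1  292.9  -25.4] per row / 7 [-36.6  41.8  -3.6]
```

```bash
python3 -m jog '[0,-37,42,-4,0,0,-37,42,-4,0,0,-37,42,-4,0,0,-37,42,-4,0,0,-37,42,-4,0]'>/dev/null; python3 st.py; python3 to.py 400 300 350
```

```text
t 18.4 q [ 1.605  0.236  1.436 -0.248  1.414  1.356] p [-23.  508.  346.6] F [0.4 1.1 0.5] w 91.8
x [-0.277  0.961 -0.002] y [0.93  0.269 0.249] z [ 0.24   0.067 -0.968] tilt 14.43 az 15.6
world [ 423.  -208.     3.4] tool [-317.1  338.4   84.3] per row / 8 [-39.6  42.3  10.5]
```

```bash
python3 -m jog '[0,-40,42,10,0,0,-40,42,10,0,0,-40,42,10,0,0,-40,42,10,0,0,-40,42,10,0]'>/dev/null; python3 -m jog '[0,-40,42,10,0,0,-40,42,10,0,0,-40,42,10,0,0,0,0,0,8.5,0,0,0,0,8.5]'>/dev/null;python3 -m jog '[0,0,0,0,8.5,0,0,0,0,8.5,0,0,0,0,8.5,0,0,0,0,8.5,0,0,0,0,8.5]'>/dev/null;  python3 st.py; python3 to.py 500 215 300
```

```text
t 19.9 q [ 0.649  0.034  1.642 -0.09   1.201  1.441] p [340.5 323.3 361. ] F [ 0.4  0.1 -0.2] w 91.7
x [0.664 0.706 0.247] y [ 0.701 -0.703  0.122] z [ 0.259  0.092 -0.961] tilt 15.96 az 19.5
world [ 159.5 -108.3  -61. ] tool [ 14.5 180.5  90.1] per row / 5 [ 2.9 36.1 18. ]
```

```bash
python3 -m jog '[0,3,36,18,0,0,3,36,18,0,0,3,36,18,0,0,3,36,18,0,0,0,0,0,8.5]'>/dev/null;python3 -m jog '[0,0,0,0,8.5,0,0,0,0,8.5,0.3,0,0,0,0,0.3,0,0,0,0]'>/dev/null;  python3 st.py; python3 to.py 514 214 210
python3 -c "
from h import *
snap('top','t1');snap('side','s_1')"
```

```text
t 20.8 q [0.312 0.153 1.637 0.014 1.059 1.531] p [472.4 236.6 314.8] F [ 0.7 -0.2  0. ] w 80.6
x [0.9   0.325 0.289] y [ 0.34  -0.94  -0.002] z [ 0.271  0.1   -0.957] tilt 16.8 az 20.3
world [  41.6  -22.6 -104.8] tool [ -0.2  35.6 109.3] per row / 3 [-0.1 11.9 36.4]
```

View pics/s_1.png

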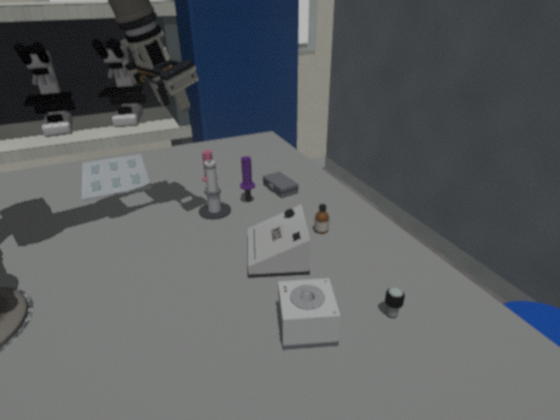

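The side view shows the tilted, open gripper behind and above the wand at (175,85), with the wand undisturbed at (212,185). I'll approach along the tool axis.

```bash
python3 -m jog '[0.3,0,12,36,0,0.3,0,12,36,0,0.3,0,12,30,0,0.3,0,0,0,0]'>/dev/null;  python3 st.py; python3 to.py 518 215 190
```

```text
t 21.3 q [0.239 0.29  1.742 0.048 0.811 1.423] p [514.3 214.4 217.4] F [-0.5  1.  -0.3] w 64.5
x [0.894 0.335 0.296] y [ 0.351 -0.937  0.   ] z [ 0.278  0.104 -0.955] tilt 17.25 az 20.5
world [  3.7   0.6 -27.4] tool [-4.6  0.7 27.3] per row / 1 [-4.6  0.7 27.3]
```

```bash
python3 to.py 539.3 222.9 113.7; python3 -m jog '[0.3,-2,0,26,0,0.3,-2,0,26,0,0.3,0,0,0,0]'>/dev/null;  python3 st.py; python3 to.py 539.3 222.9 113.7
```

```text
world [  25.     8.5 -103.7] tool [ -5.6   0.8 106.9] per row / 3 [-1.9  0.3 35.6]
t 21.6 q [0.244 0.371 1.777 0.054 0.691 1.416] p [526.4 219.9 169.2] F [-0.6  0.4  0.4] w 64.2
x [0.892 0.338 0.301] y [ 0.354 -0.935  0.002] z [ 0.282  0.105 -0.954] tilt 17.52 az 20.5
world [ 12.9   3.  -55.5] tool [-4.2  1.7 56.9] per row / 2 [-2.1  0.9 28.4]
```

```bash
python3 -m jog '[0.3,-2,1,25,0,0.3,-1,1,22,0,0.3,-1,0,9,0,0.3,0,0,0,0]'>/dev/null;  python3 st.py; python3 to.py 539.3 222.9 113.7; python3 -c "
from h import *
p,_=snap('top','t2');q,_=snap('side','s_2')
cv2.imwrite('pics/c2.png',np.hstack([cv2.resize(p[210:310,120:240],(400,333),interpolation=3),cv2.resize(q[120:220,150:270],(400,333),interpolation=3)])[:,:,::-1])"
```

```text
t 22.0 q [0.246 0.461 1.793 0.064 0.573 1.401] p [542.3 225.6 122. ] F [ 0.2 -0.5  0.6] w 64.5
x [0.886 0.342 0.312] y [ 0.359 -0.933  0.003] z [ 0.292  0.109 -0.95 ] tilt 18.16 az 20.5
world [-3.  -2.7 -8.3] tool [-6.2  1.4  6.7] per row / 1 [-6.2  1.4  6.7]
```

View pics/c2.png

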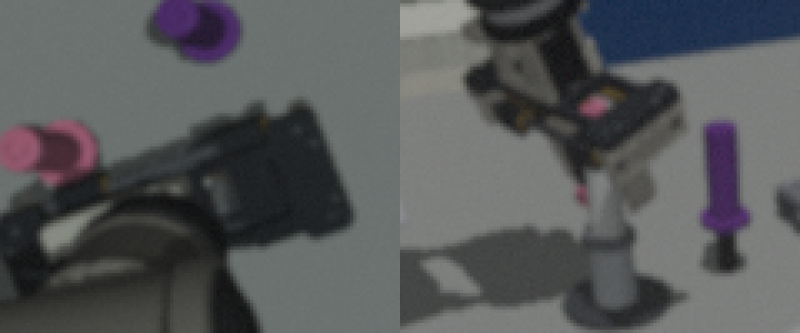

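The side crop shows the fingers on either side of the white handle, with the pink and purple decoys clear. One small correction, then close.

```bash
python3 -m jog '[0.3,-6,1,6,0,0.3,0,0,0,0]'>/dev/null;  python3 st.py; python3 to.py 539.3 222.9 113.7; python3 -m jog '[1,0,0,0,0,1,0,0,0,0,1,0,0,0,0,1,0,0,0,0,1,0,0,0,0]'; python3 st.py
```

```text
t 22.3 q [0.243 0.462 1.81  0.068 0.549 1.393] p [539.9 223.5 117.6] F [ 0.   0.  -0.4] w 64.1
x [0.884 0.342 0.317] y [ 0.36  -0.933  0.004] z [ 0.297  0.111 -0.948] tilt 18.49 az 20.4
world [-0.6 -0.6 -3.9] tool [-2.   0.3  3.4] per row / 1 [-2.   0.3  3.4]
time: 22.8
tool_pos: [540.3, 223.5, 119.0]
tcp_rot: [3.137, -0.325, 0.369]
contact_force: [-1.2, 2.7, 1.3]
grip_width: 28.9
t 22.8 q [0.243 0.46  1.81  0.069 0.55  1.393] p [540.3 223.5 119. ] F [-1.2  2.7  1.3] w 28.9
x [0.884 0.342 0.319] y [ 0.359 -0.933  0.004] z [ 0.299  0.111 -0.948] tilt 18.6 az 20.4
```

```bash
python3 -m jog '[1,14,0,-42,0,1,14,0,-42,0,1,14,0,-42,0,1,0,0,0,0]'>/dev/null; cat > wand.py <<'E'
import numpy as np
from plant import get_obs
from scipy.spatial.transform import Rotation as Ro
W=np.array([.319,.004,-.948]);W/=np.linalg.norm(W)   # wand axis (tip->handle) in tool frame
TIP=np.array([0,0,6.])-101.3*W
LAB=np.array([617.5,-33,60]);N=np.array([-np.sin(np.radians(25))*np.cos(np.radians(-20)),-np.sin(np.radians(25))*np.sin(np.radians(-20)),np.cos(np.radians(25))])
DOCK=np.array([580,-253.9,75.])
def state():
    o=get_obs();R=Ro.from_euler('xyz',o['tcp_rot']).as_matrix();return np.array(o['tool_pos']),R,o
if __name__=='__main__':
    p,R,o=state();w=R@W;print('wand axis',w.round(3),'tip',(p+R@TIP).round(1),'tilt',np.degrees(np.arccos(w[2])).round(2),'az',np.degrees(np.arctan2(w[1],w[0])).round(0),'ang to label n',np.degrees(np.arccos(w@N)).round(2))
    for nm,t in(('label',N),('up',np.array([0,0,1.]))):
        a=np.radians(np.arange(-200,200,.5));d=[t@(R@Ro.from_euler('z',x).as_matrix()@W) for x in a];k=np.argmax(d);x=a[k]
        Rn=R@Ro.from_euler('z',x).as_matrix()
        tipt=LAB+50*N if nm=='label' else DOCK+[0,0,60.]
        tc=tipt-Rn@TIP
        print(nm,'turn',np.degrees(x).round(1),'err',np.degrees(np.arccos(d[k])).round(2),'TCP then',tc.round(1),'shift tool now',(R.T@(tc-p)).round(1))
E
python3 st.py;python3 wand.py;python3 -c "
from h import *
p,_=snap('top','t3');q,_=snap('side','s_3')
cv2.imwrite('pics/c3.png',np.hstack([cv2.resize(p[210:310,120:240],(400,333),interpolation=3),cv2.resize(q[80:220,130:298],(400,333),interpolation=3)])[:,:,::-1])"
```

```text
t 23.2 q [0.244 0.294 1.633 0.045 0.9   1.425] p [538.8 223.6 253.1] F [-0.1 -0.6 -0.7] w 27.3
x [0.886 0.342 0.312] y [ 0.359 -0.933  0.003] z [ 0.292  0.109 -0.95 ] tilt 18.16 az 20.5
wand axis [0.007 0.002 1.   ] tip [539.8 224.  146.1] tilt 0.44 az 15.0 ang to label n 25.37
label turn -95.0 err 2.61 TCP then [554.2  -7.7 201.4] shift tool now [-81.6 221.2  28.3]
up turn 0.0 err 0.44 TCP then [ 579.  -254.4  242. ] shift tool now [-131.3  460.5  -29.9]
```

View pics/c3.png

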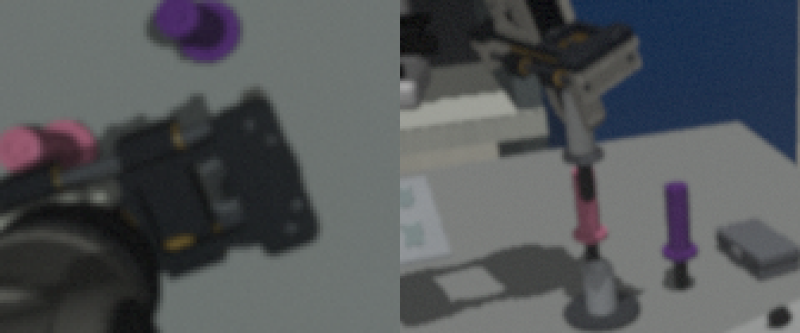

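The wand is lifted and upright: the side crop shows it at (580,150), clear of the empty stand at (600,290). Next I'll carry it to the label, staying high.

```bash
python3 to.py 554 -8 260;python3 -m jog '[1,-11,38,6,0,1,-11,38,6,0,1,-11,38,6,0,1,-11,38,6,0,1,-11,38,6,0]'>/dev/null; python3 st.py; python3 wand.py
```

```text
world [  18.1 -230.8   13.3] tool [-59.  221.9 -32.2] per row / 5 [-11.8  44.4  -6.4]
t 23.8 q [-0.166  0.34   1.752  0.212  0.813  0.901] p [558.3  29.1 190. ] F [ 0.2  0.1 -1.5] w 27.5
x [0.891 0.351 0.287] y [ 0.368 -0.93  -0.005] z [ 0.264  0.11  -0.958] tilt 16.65 az 22.7
wand axis [0.035 0.004 0.999] tip [556.3  29.4  83. ] tilt 2.02 az 6.0 ang to label n 26.83
label turn -99.5 err 1.81 TCP then [554.5  -9.1 201.8] shift tool now [-13.4  34.  -16.5]
up turn -2.0 err 1.95 TCP then [ 581.5 -253.1  242. ] shift tool now [-63.5 270.7 -74.8]
```

I slipped on a sign: z +6 instead of -6, so it went low. Forces are near zero, so nothing was touched. Raising now.

```bash
python3 -m jog '[1,12,0,-40,0,1,12,0,-40,0]'>/dev/null; python3 -m jog '[1,0,0,0,-8.5,1,0,0,0,-8.5,1,0,0,0,-8.5,1,0,0,0,-8.5,1,0,0,0,-8.5]'>/dev/null;python3 -m jog '[1,0,0,0,-8.5,1,0,0,0,-8.5,1,0,0,0,-8.5,1,0,0,0,-8.5,1,0,0,0,-8.5]'>/dev/null;python3 st.py; python3 wand.py
```

```text
t 25.0 q [-0.181  0.288  1.66   0.177  1.019 -0.561] p [545.2  22.5 240.5] F [ 0.2  0.  -2.2] w 27.9
x [-0.301  0.952  0.05 ] y [0.932 0.282 0.229] z [ 0.204  0.115 -0.972] tilt 13.53 az 29.6
wand axis [-0.285  0.195  0.938] tip [575.3   3.4 139.6] tilt 20.22 az 146.0 ang to label n 7.29
label turn -22.5 err 0.44 TCP then [556.7 -12.4 203.3] shift tool now [-38.5  -7.6  34.5]
up turn 77.0 err 5.07 TCP then [ 586.6 -250.2  241.7] shift tool now [-272.1  -38.1  -24.3]
```

```bash
python3 -m jog '[1,0,0,0,-7,1,0,0,0,-7,1,0,0,0,-7,1,0,0,0,0]'>/dev/null;python3 st.py; python3 wand.py
```

```text
t 25.4 q [-0.181  0.299  1.673  0.177  1.015 -0.946] p [540.1  23.1 229.6] F [-0.3  0.3 -1.9] w 27.6
x [-0.629  0.777 -0.024] y [0.756 0.618 0.217] z [ 0.184  0.118 -0.976] tilt 12.62 az 32.8
wand axis [-0.372  0.138  0.918] tip [578.8   9.8 130.7] tilt 23.36 az 160.0 ang to label n 1.65
label turn -3.0 err 1.3 TCP then [557.6 -13.5 203.8] shift tool now [-38.9 -15.   24. ]
up turn 95.5 err 5.98 TCP then [ 587.7 -248.8  241.6] shift tool now [-241.6 -129.4  -35.2]
```

```bash
python3 -m jog '[1,-20,-8,12,0,1,-19,-7,12,0,1,0,0,0,0]'>/dev/null;python3 st.py; python3 wand.py
```

```text
t 25.7 q [-0.248  0.367  1.665  0.194  0.975 -1.019] p [555.6 -13.6 198.3] F [-0.1  0.2 -2. ] w 27.4
x [-0.622  0.783 -0.015] y [0.763 0.61  0.212] z [ 0.175  0.12  -0.977] tilt 12.28 az 34.4
wand axis [-0.362  0.138  0.922] tip [593.3 -26.9  99. ] tilt 22.77 az 159.0 ang to label n 2.26
label turn -4.5 err 1.71 TCP then [558.1 -14.1 204. ] shift tool now [-2.   2.8 -5.2]
up turn 93.5 err 6.32 TCP then [ 588.2 -248.4  241.5] shift tool now [-204.7 -109.3  -64.8]
```

```bash
python3 -m jog '[1,-2,3,-4,-3,1,0,0,0,0]'>/dev/null;python3 wand.py;python3 -c "
from h import *
p,_=snap('top','t4');q,_=snap('side','s_4')
cv2.imwrite('pics/c4.png',np.hstack([cv2.resize(p[180:285,240:360],(400,350),interpolation=3),cv2.resize(q[180:285,210:330],(400,350),interpolation=3)])[:,:,::-1])
from wand import *
p,R,o=state();tip=p+R@TIP;w=R@W
for n in('side','top'):print(n,'tip',proj(n,tip),'collar c',proj(n,tip+52*w),'label',proj(n,LAB))"
```

```text
wand axis [-0.368  0.127  0.921] tip [595.2 -25.5 101.3] tilt 22.9 az 161.0 ang to label n 2.13
label turn -2.5 err 1.99 TCP then [558.3 -14.5 204.2] shift tool now [-1.9  1.  -3.6]
up turn 95.0 err 6.53 TCP then [ 588.4 -248.   241.5] shift tool now [-198.3 -120.1  -63.4]
side tip (np.float64(264.82590471885857), np.float64(218.66062936010465)) collar c (np.float64(254.60519181730936), np.float64(199.74437029294015)) label (np.float64(276.1617056818469), np.float64(233.78208613412937))
top tip (np.float64(299.52838906148725), np.float64(241.95108808140657)) collar c (np.float64(297.05660030273884), np.float64(249.9910235849484)) label (np.float64(302.45296117928046), np.float64(232.8619005049913))
```

View pics/c4.png

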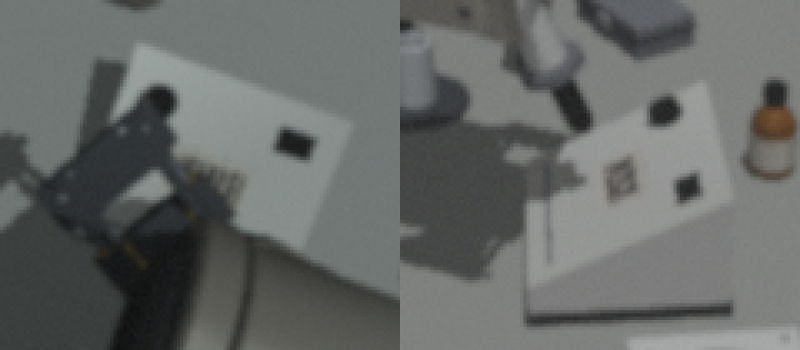

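The tip shows at side (264,218), within 1 px of the prediction (264.8,218.7). The axis is about 2° off the label normal and the tip about 46 mm off, so I'll hold here.

```bash
for i in 1 2 3; do python3 -m jog '[1,0,0,0,0,1,0,0,0,0,1,0,0,0,0,1,0,0,0,0,1,0,0,0,0]'>/dev/null; python3 wand.py|head -1; done; python3 -c "
from wand import *
p,R,o=state();t=p+R@TIP;w=R@W;d=(t-LAB)@N;hit=t-w*d/(w@N);print('dist',d,'hit off',np.linalg.norm(hit-LAB),np.abs(o['dq']).max())"; python3 st.py
```

```text
wand axis [-0.366  0.127  0.922] tip [593.7 -23.9 101.2] tilt 22.81 az 161.0 ang to label n 2.22
wand axis [-0.366  0.127  0.922] tip [593.8 -24.  101.3] tilt 22.82 az 161.0 ang to label n 2.2
wand axis [-0.366  0.127  0.922] tip [593.8 -24.  101.3] tilt 22.82 az 161.0 ang to label n 2.21
dist 48.12483943936581 hit off 7.441908422804658 0.0011881050624103356
t 27.5 q [-0.245  0.367  1.657  0.192  0.989 -1.057] p [555.6 -11.8 200.5] F [ 0.6 -0.5 -1.4] w 27.3
x [-0.655  0.755 -0.019] y [0.736 0.644 0.208] z [ 0.169  0.122 -0.978] tilt 12.05 az 35.9
```

The aim is 7 mm off centre (14 allowed). I'll tighten it and hold again.

```bash
cat > aim.py <<'E'
from wand import *
p,R,o=state();t=p+R@TIP;w=R@W;d=(t-LAB)@N;hit=t-w*d/(w@N);print('dist',d.round(1),'off',(hit-LAB).round(1),'shift tool',(R.T@(LAB-hit)).round(1),'dq',np.abs(o['dq']).max().round(4))
E
python3 aim.py
```

```text
dist 48.1 off [-6.1  2.9 -3.1] shift tool [-6.2  3.3 -2.4] dq 0.0012
```

```bash
python3 -m jog '[1,-6,3,-2,0,1,0,0,0,0]'>/dev/null; python3 aim.py; for i in 1 2 3; do python3 -m jog '[1,0,0,0,0,1,0,0,0,0,1,0,0,0,0,1,0,0,0,0]'>/dev/null; python3 aim.py; done; python3 wand.py
```

```text
dist 47.9 off [ 0.3 -0.2  0.2] shift tool [ 0.3 -0.1  0.1] dq 0.0275
dist 47.7 off [ 0.2 -0.3  0.1] shift tool [0.4 0.  0.1] dq 0.0024
dist 47.8 off [ 0.1 -0.2  0.1] shift tool [0.2 0.1 0.1] dq 0.0013
dist 47.8 off [ 0.1 -0.2  0.1] shift tool [0.2 0.  0.1] dq 0.0015
wand axis [-0.366  0.127  0.922] tip [600.1 -27.1 104.2] tilt 22.81 az 161.0 ang to label n 2.21
label turn -2.5 err 2.05 TCP then [558.5 -14.5 204.3] shift tool now [ 2.5 -2.1 -1.4]
up turn 94.5 err 6.55 TCP then [ 588.4 -247.9  241.5] shift tool now [-194.  -122.6  -61.3]
```

```bash
python3 -m jog '[1,0,9,-42,0,1,0,9,-42,0,1,0,0,0,8.5,1,0,0,0,8.5,1,0,0,0,8.5]'>/dev/null; for i in 1; do python3 -m jog '[1,0,0,0,8.5,1,0,0,0,8.5,1,0,0,0,8.5,1,0,0,0,8.5,1,0,0,0,8.5]'>/dev/null;done; python3 st.py; python3 wand.py
```

```text
t 29.9 q [-0.246  0.295  1.494  0.171  1.221  0.196] p [560.6 -13.5 293. ] F [ 0.  -0.4 -1.7] w 27.5
x [0.454 0.871 0.187] y [ 0.875 -0.476  0.091] z [ 0.169  0.122 -0.978] tilt 12.03 az 35.9
wand axis [-0.012  0.16   0.987] tip [562.7 -29.  187.2] tilt 9.23 az 94.0 ang to label n 22.73
label turn -71.5 err 2.05 TCP then [558.6 -14.5 204.3] shift tool now [-18.4  -9.4  86.3]
up turn 25.5 err 6.57 TCP then [ 588.4 -247.9  241.5] shift tool now [-201.2  131.2   26.4]
```

```bash
python3 -m jog '[1,14,43,1,0,1,14,43,1,0,1,14,43,1,0,1,14,43,1,0,1,14,43,1,0]'>/dev/null; python3 st.py; python3 -m jog '[1,16,46,-2,0,1,16,46,-2,0,1,16,46,-2,0]'>/dev/null; python3 st.py
```

```text
t 30.4 q [-0.226  0.764  0.641  0.158  1.606  0.284] p [777.8 -53.5 318.3] F [ 2.5 -0.6 -1.3] w 27.5
x [0.459 0.869 0.186] y [ 0.874 -0.48   0.082] z [ 0.161  0.124 -0.979] tilt 11.71 az 37.7
t 30.7 q [-0.226  1.055  0.036  0.173  1.885  0.339] p [851.3 -68.2 321.2] F [81.3 -9.3 34.2] w 27.7
x [0.458 0.866 0.2  ] y [ 0.868 -0.484  0.109] z [ 0.191  0.124 -0.974] tilt 13.16 az 33.0
```

```bash
python3 -c "
from plant import get_obs;o=get_obs();print(o['contact_force'],o['moment'],o['dq'])"; python3 -m jog '[1,0,0,0,0]'>/dev/null; python3 st.py; python3 wand.py
```

```text
[81.27768182 -9.29896921 34.16958473] [-0.4226087  -6.90669395 -1.42655895] [-0.02848772  0.40727051 -0.06887906  0.06873276  0.67825455  0.12997056]
t 30.8 q [-0.227  1.066  0.048  0.173  1.886  0.339] p [850.1 -68.5 307.3] F [ 1.1 -0.7 -4.1] w 27.4
x [0.463 0.865 0.194] y [ 0.87  -0.485  0.086] z [ 0.169  0.129 -0.977] tilt 12.24 az 37.4
wand axis [-0.009  0.152  0.988] tip [852.  -83.2 201.4] tilt 8.75 az 93.0 ang to label n 22.91
label turn -71.5 err 2.33 TCP then [558.8 -14.9 204.4] shift tool now [-108.4 -288.3   58.4]
up turn 23.5 err 6.36 TCP then [ 588.  -248.   241.5] shift tool now [-289.3 -146.7   -3. ]
```

The 81 N reading was a one-off inertial spike as the elbow reached its stop; it is gone again at rest. I'll push outward gently now.

```bash
python3 -m jog '[1,7,20,-4,0,1,12,35,-8,0]'>/dev/null; python3 st.py; python3 -m jog '[1,15,46,-10,0,1,15,46,-10,0]'>/dev/null; python3 st.py
```

```text
t 31.0 q [-0.232  1.073  0.036  0.178  1.85   0.335] p [862.5 -74.4 307.9] F [ 1.1  1.2 -2.2] w 27.5
x [0.459 0.863 0.21 ] y [ 0.863 -0.489  0.123] z [ 0.209  0.125 -0.97 ] tilt 14.1 az 30.9
t 31.2 q [-0.244  1.067  0.036  0.186  1.783  0.325] p [880.4 -85.8 318.2] F [ 0.3 -0.8 -1.9] w 27.2
x [0.45  0.86  0.238] y [ 0.847 -0.496  0.191] z [ 0.282  0.116 -0.952] tilt 17.77 az 22.3
```

```bash
python3 to.py 595 -248 270; python3 -m jog '[1,-25,-13,-6,0,1,-35,-19,-8,0,1,-35,-19,-8,0,1,-35,-19,-8,0,1,-35,-19,-8,0]'>/dev/null; python3 st.py; python3 wand.py;  python3 to.py 590 -248 270
```

```text
world [-285.4 -162.2  -48.2] tool [-279.6 -170.4  -53.5] per row / 7 [-39.9 -24.3  -7.6]
t 31.7 q [-0.433  0.622  0.949  0.239  1.323  0.035] p [ 737.8 -183.   311.4] F [ 0.4 -0.1 -0.8] w 27.6
x [0.437 0.865 0.245] y [ 0.841 -0.49   0.229] z [ 0.318  0.105 -0.942] tilt 19.6 az 18.3
wand axis [-0.159  0.174  0.972] tip [ 755.8 -200.   207.3] tilt 13.63 az 132.0 ang to label n 14.29
label turn -49.5 err 3.4 TCP then [554.   -6.2 201. ] shift tool now [  45.6 -266.5   64.1]
up turn 42.5 err 1.0 TCP then [ 576.4 -255.1  241.9] shift tool now [-150.  -116.3    6.5]
world [-147.8  -65.   -41.4] tool [-131.  -101.9  -14.9] per row / 3 [-43.7 -34.   -5. ]
```

```bash
python3 -m jog '[1,-43,-34,-4,0,1,-43,-34,-4,0,1,-40,-30,-4,0,1,0,0,0,8.5,1,0,0,0,8.5]'>/dev/null; python3 -m jog '[1,0,0,0,8.5,1,0,0,0,8.5,1,0,0,0,8.5,1,0,0,0,0]'>/dev/null; python3 st.py; python3 wand.py;
```

```text
t 32.6 q [-0.643  0.389  1.365  0.306  1.124  0.514] p [ 602.1 -256.3  305.4] F [ 1.2  1.  -2.2] w 27.9
x [0.876 0.301 0.376] y [ 0.299 -0.952  0.064] z [ 0.378  0.056 -0.924] tilt 22.44 az 8.5
wand axis [-0.077  0.039  0.996] tip [ 612.2 -259.9  198.9] tilt 4.95 az 153.0 ang to label n 20.09
label turn -80.5 err 6.97 TCP then [5.546e+02 5.000e-01 1.997e+02] shift tool now [  -4.1 -265.4   94.2]
up turn 9.0 err 3.84 TCP then [ 571.  -255.3  241.6] shift tool now [-50.9 -14.4  47.2]
```

```bash
python3 -m jog '[1,0,0,0,-8.5,1,0,0,0,-8.5,1,0,0,0,-8.5,1,0,0,0,-8.5,1,0,0,0,-8.5]'>/dev/null;python3 st.py; python3 -m jog '[1,0,0,0,8.5,1,0,0,0,8.5,1,0,0,0,8.5,1,0,0,0,8.5,1,0,0,0,8.5]'>/dev/null; python3 st.py
```

```text
t 33.1 q [-0.644  0.376  1.352  0.305  1.12  -0.239] p [ 605.5 -259.5  320. ] F [ 1.1  0.6 -1.5] w 27.7
x [0.431 0.874 0.225] y [ 0.81  -0.484  0.332] z [ 0.399  0.039 -0.916] tilt 23.63 az 5.6
t 33.6 q [-0.644  0.363  1.342  0.305  1.115  0.495] p [ 608.4 -262.3  333.7] F [ 0.2  0.8 -1.1] w 27.5
x [0.853 0.331 0.403] y [ 0.309 -0.943  0.12 ] z [ 0.419  0.022 -0.907] tilt 24.84 az 3.0
```

```bash
python3 -m jog '[1,0,0,0,0,1,16,5,-36,0,1,16,5,-36,0,1,0,0,0,1,1,0,0,0,-1]'>/dev/null;python3 st.py; python3 -m jog '[1,0,0,0,1,1,0,0,0,-1,1,0,0,0,1,1,0,0,0,-1]'>/dev/null; python3 st.py
```

```text
t 34.1 q [-0.644  0.33   1.156  0.282  1.31   0.528] p [ 608.7 -262.9  422.7] F [-0.1  0.4 -2.2] w 27.3
x [0.84  0.361 0.405] y [ 0.332 -0.932  0.144] z [ 0.43   0.014 -0.903] tilt 25.46 az 1.8
t 34.5 q [-0.644  0.331  1.162  0.282  1.307  0.52 ] p [ 608.1 -262.6  420. ] F [-0.5  0.5 -2.7] w 27.6
x [0.838 0.368 0.402] y [ 0.339 -0.93   0.144] z [ 0.427  0.015 -0.904] tilt 25.3 az 2.0
```

```bash
python3 -m jog '[1,-18,-6,41,0,1,-18,-6,41,0,1,0,0,0,8,1,0,0,0,8,1,0,0,0,-8]'>/dev/null;python3 st.py; python3 -m jog '[1,0,0,0,-8,1,0,0,0,8,1,0,0,0,8,1,0,0,0,-8]'>/dev/null; python3 st.py
```

```text
t 35.0 q [-0.644  0.366  1.368  0.309  1.081  0.593] p [ 608.1 -263.1  322.5] F [ 0.4  0.3 -1.4] w 27.9
x [0.881 0.226 0.416] y [ 0.212 -0.974  0.08 ] z [ 0.423  0.018 -0.906] tilt 25.06 az 2.4
t 35.4 q [-0.644  0.369  1.372  0.309  1.08   0.588] p [ 607.5 -262.7  318.7] F [ 0.6  0.4 -2.1] w 27.4
x [0.882 0.229 0.412] y [ 0.217 -0.973  0.078] z [ 0.419  0.021 -0.908] tilt 24.78 az 2.8
```

```bash
python3 to.py 200 -420 350; python3 -c "
from h import *
f=proj
print(proj('side',(200,-420,350)))"
```

```text
world [-407.5 -157.3   31.3] tool [-382.5   67.3 -202.3] per row / 9 [-42.5   7.5 -22.5]
(np.float64(-71.0662668576478), np.float64(306.87179878264254))
```

```bash
python3 -m jog '[1,-47,8,-25,0,1,-47,8,-25,0,1,-47,8,-25,0,1,-47,8,-25,0,1,-47,8,-25,0]'>/dev/null; python3 st.py; python3 to.py 100 -420 350
```

```text
t 35.9 q [-1.138  0.139  1.642  0.426  1.229  0.061] p [ 372.5 -351.4  333.3] F [-0.  -1.5 -2.4] w 27.7
x [0.878 0.245 0.41 ] y [ 0.235 -0.969  0.077] z [ 0.416  0.028 -0.909] tilt 24.65 az 3.9
world [-272.5  -68.6   16.7] tool [-249.4    3.8 -130.5] per row / 6 [-41.6   0.6 -21.7]
```

```bash
python3 -m jog '[1,-43,1,-22,0,1,-43,1,-22,0,1,-43,1,-22,0,1,-43,1,-22,0,1,-43,1,-22,0]'>/dev/null; python3 st.py; python3 to.py -300 -420 340
```

```text
t 36.4 q [-1.733  0.097  1.656  0.42   1.496 -0.478] p [ 130.4 -413.6  345.7] F [ 0.7 -1.5 -2.7] w 27.7
x [0.877 0.252 0.409] y [ 0.239 -0.967  0.083] z [ 0.416  0.025 -0.909] tilt 24.66 az 3.5
world [-430.4   -6.4   -5.7] tool [-381.4  -97.3 -174.2] per row / 9 [-42.4 -10.8 -19.4]
```

```bash
python3 -m jog '[1,-45,-11,-20,0,1,-45,-11,-20,0,1,-45,-11,-20,0,1,-45,-11,-20,0,1,-45,-11,-20,0]'>/dev/null; python3 st.py; python3 to.py -400 -430 350;python3 to.py -560 -530 360
```

```text
t 36.9 q [-2.243  0.233  1.505  0.321  1.69  -0.945] p [-119.7 -419.9  340. ] F [-0.3 -2.  -1.9] w 27.4
x [0.877 0.257 0.406] y [ 0.242 -0.966  0.09 ] z [ 0.415  0.019 -0.909] tilt 24.57 az 2.7
world [-280.3  -10.1   10. ] tool [-244.4  -57.1 -125.7] per row / 6 [-40.7  -9.5 -21. ]
world [-440.3 -110.1   20. ] tool [-406.3    1.7 -203.2] per row / 10 [-40.6   0.2 -20.3]
```

```bash
python3 -m jog '[1,-42,-3,-21,0,1,-42,-3,-21,0,1,-42,-3,-21,0,1,-42,-3,-21,0,1,-42,-3,-21,0]'>/dev/null; python3 st.py; python3 to.py -440 -470 350
```

```text
t 37.4 q [-2.489  0.6    0.919  0.262  1.967 -1.125] p [-362.2 -461.1  347.3] F [-0.7 -1.8 -2.1] w 27.7
x [0.877 0.26  0.404] y [ 0.243 -0.966  0.093] z [ 0.415  0.016 -0.91 ] tilt 24.52 az 2.2
world [-77.8  -8.9   2.7] tool [-69.4 -10.1 -34.8] per row / 2 [-34.7  -5.  -17.4]
```

```bash
python3 -m jog '[1,-25,13,-10,0,1,-25,13,-10,0,1,-21,11,-8,0,1,-17,9,-7,0]'>/dev/null; python3 st.py; python3 -m jog '[1,-13,7,-5,0,1,-13,7,-5,0,1,-13,7,-5,0]'>/dev/null; python3 st.py
```

```text
t 37.8 q [-2.491  0.932  0.292  0.314  2.249 -1.025] p [-452.  -529.   343.5] F [ 0.3 -1.8 -2.6] w 27.6
x [0.878 0.257 0.404] y [ 0.239 -0.966  0.095] z [ 0.414  0.013 -0.91 ] tilt 24.49 az 1.8
t 38.1 q [-2.492  1.075  0.038  0.353  2.352 -0.972] p [-473.5 -546.1  323.6] F [-0.2 -0.1 -3.1] w 27.6
x [0.878 0.256 0.405] y [ 0.235 -0.967  0.099] z [ 0.417  0.008 -0.909] tilt 24.65 az 1.1
```

```bash
python3 -m jog '[1,-35,19,-28,0,1,-38,21,-30,0,1,-38,21,-30,0]'>/dev/null; python3 st.py; python3 -m jog '[1,-40,21,-30,0,1,-40,21,-30,0,1,-40,21,-30,0]'>/dev/null; python3 st.py
```

```text
t 38.4 q [-2.518  1.079  0.037  0.353  2.266 -0.999] p [-503.8 -552.8  314.5] F [-1.  -0.  -1.6] w 27.7
x [0.905 0.256 0.339] y [ 0.216 -0.964  0.152] z [ 0.365 -0.064 -0.929] tilt 21.78 az -10.0
t 38.7 q [-2.53   1.069  0.037  0.349  2.181 -1.012] p [-527.5 -563.   317.6] F [-0.  -0.  -1.8] w 27.6
x [0.933 0.248 0.259] y [ 0.2   -0.959  0.198] z [ 0.298 -0.133 -0.945] tilt 19.03 az -24.1
```

```bash
python3 -m jog '[1,-18,-38,-13,0,1,-18,-38,-13,0]'>/dev/null; python3 st.py
```

```text
t 38.9 q [-2.53   1.063  0.037  0.278  2.184 -1.052] p [-537.2 -550.4  317.5] F [-0.3  0.2 -1.3] w 27.5
x [0.942 0.246 0.228] y [ 0.215 -0.965  0.151] z [ 0.257 -0.094 -0.962] tilt 15.89 az -20.0
```

```bash
python3 -m jog '[1,-10,-21,-7,0]'>/dev/null; python3 st.py; python3 wand.py; python3 to.py -130 -450 350
```

```text
t 39.0 q [-2.53   1.061  0.037  0.258  2.185 -1.063] p [-540.  -546.6  318.7] F [-0.2 -0.2 -1.5] w 27.4
x [0.945 0.245 0.218] y [ 0.219 -0.966  0.138] z [ 0.245 -0.083 -0.966] tilt 14.98 az -18.7
wand axis [0.07  0.153 0.986] tip [-545.6 -562.5  213. ] tilt 9.67 az 65.0 ang to label n 27.41
label turn -145.0 err 8.57 TCP then [543.8  -5.5 195.5] shift tool now [1129.4 -302.5  339.6]
up turn 31.5 err 3.62 TCP then [ 584.6 -255.4  241.9] shift tool now [1116.9  -45.8  325.5]
world [410.   96.6  31.3] tool [417.8   0.7  62.2] per row / 10 [41.8  0.1  6.2]
```

```bash
python3 -m jog '[1,30,0,4,0,1,46,0,7,0,1,46,0,7,0,1,46,0,7,0,1,46,0,7,0]'>/dev/null; python3 -m jog '[1,46,0,7,0,1,46,0,7,0,1,46,0,7,0,1,46,0,7,0]'>/dev/null; python3 st.py; python3 to.py 250 -400 330
```

```text
t 39.9 q [-2.229  0.231  1.454  0.249  1.53  -0.908] p [-168.4 -460.5  343. ] F [ 1.4 -1.7 -1.4] w 27.6
x [0.948 0.238 0.21 ] y [ 0.21  -0.967  0.147] z [ 0.238 -0.095 -0.967] tilt 14.84 az -21.9
world [418.4  60.5 -13. ] tool [408.5  27.5 106.2] per row / 10 [40.9  2.7 10.6]
```

```bash
python3 -m jog '[1,46,3,12,0,1,46,3,12,0,1,46,3,12,0,1,46,3,12,0,1,46,3,12,0]'>/dev/null; python3 -m jog '[1,46,3,12,0,1,46,3,12,0,1,46,3,12,0,1,46,3,12,0]'>/dev/null; python3 st.py; python3 to.py 585 -255 270
```

```text
t 40.8 q [-1.241  0.074  1.664  0.197  1.212  0.051] p [ 272.2 -393.6  336. ] F [-1.1 -2.4 -2. ] w 27.8
x [0.95  0.237 0.202] y [ 0.204 -0.964  0.173] z [ 0.236 -0.123 -0.964] tilt 15.42 az -27.6
world [312.8 138.6 -66. ] tool [316.8 -81.1 120.3] per row / 8 [ 39.6 -10.1  15. ]
```

```bash
python3 -m jog '[1,40,-10,13,0,1,40,-10,13,0,1,40,-10,13,0,1,40,-10,13,0,1,40,-10,13,0]'>/dev/null; python3 -m jog '[1,40,-10,13,0,1,30,-8,10,0,1,0,0,0,0]'>/dev/null; python3 st.py; python3 wand.py
```

```text
t 41.6 q [-0.585  0.324  1.45   0.032  1.082  0.741] p [ 552.  -264.1  299.3] F [-0.5 -0.9 -1.6] w 27.6
x [0.946 0.246 0.213] y [ 0.208 -0.96   0.186] z [ 0.25  -0.132 -0.959] tilt 16.41 az -27.8
wand axis [0.065 0.199 0.978] tip [ 546.9 -285.1  194.5] tilt 12.12 az 72.0 ang to label n 27.26
label turn -161.0 err 9.6 TCP then [541.1  -9.3 194.7] shift tool now [  30.1 -266.4   64.1]
up turn 40.5 err 2.19 TCP then [ 581.9 -254.9  242. ] shift tool now [ 18.3 -13.3  61.2]
```

```bash
python3 -m jog '[1,0,0,0,8.2,1,0,0,0,8.2,1,0,0,0,8.2,1,0,0,0,8.2,1,0,0,0,8.2]'>/dev/null; python3 -m jog '[1,0,0,0,0]'>/dev/null; python3 st.py; python3 wand.py
```

```text
t 42.2 q [-0.587  0.316  1.453  0.033  1.082  1.48 ] p [ 550.3 -263.7  302.7] F [-0.3 -0.7 -2.5] w 27.4
x [ 0.837 -0.466  0.287] y [-0.485 -0.874 -0.007] z [ 0.254 -0.134 -0.958] tilt 16.7 az -27.7
wand axis [ 0.024 -0.026  0.999] tip [ 549.4 -261.9  195.7] tilt 2.0 az -47.0 ang to label n 26.8
label turn 156.0 err 9.87 TCP then [540.7  -9.5 194.4] shift tool now [-157.7 -216.9   67.3]
up turn -2.0 err 1.9 TCP then [ 581.4 -254.7  242. ] shift tool now [  4.5 -22.5  64.9]
```

```bash
python3 -m jog '[1,2,-11,32,0,1,2,-11,32,-2,1,0,0,0,0]'>/dev/null; python3 st.py; python3 wand.py|sed -n '1p;3p'; python3 -c "
from h import *
p,_=snap('top','t5');q,_=snap('side','s_5')
cv2.imwrite('pics/c5.png',np.hstack([cv2.resize(p[200:305,340:460],(400,350),interpolation=3),cv2.resize(q[220:325,240:360],(400,350),interpolation=3)])[:,:,::-1])
from wand import *
p,R,o=state();tip=p+R@TIP;w=R@W
for n in('side','top'):print(n,'tip',proj(n,tip),'collar c',proj(n,tip+52*w),'top',proj(n,tip+136*w),'dock',proj(n,DOCK))"
```

```text
t 42.5 q [-0.544  0.402  1.49   0.02   0.952  1.479] p [ 580.5 -256.5  244.9] F [-0.7 -0.1 -2.4] w 27.4
x [ 0.856 -0.425  0.294] y [-0.447 -0.895  0.008] z [ 0.259 -0.138 -0.956] tilt 17.08 az -28.0
wand axis [ 0.025 -0.009  1.   ] tip [ 579.5 -256.4  137.9] tilt 1.54 az -19.0 ang to label n 26.54
up turn 1.0 err 1.52 TCP then [ 580.8 -254.4  242. ] shift tool now [-1.5 -1.9  2.5]
side tip (np.float64(309.3870601766489), np.float64(266.6935008377114)) collar c (np.float64(311.09168413204986), np.float64(240.26272494061843)) top (np.float64(314.1900966056048), np.float64(192.22078263080994)) dock (np.float64(306.7440481385049), np.float64(296.1342640328191))
top tip (np.float64(416.0233516006041), np.float64(250.0627519116731)) collar c (np.float64(425.0514469784225), np.float64(248.41046438001015)) top (np.float64(442.47812708557694), np.float64(245.2210999510437)) dock (np.float64(404.2087452113661), np.float64(251.57119259968124))
```

View pics/c5.png

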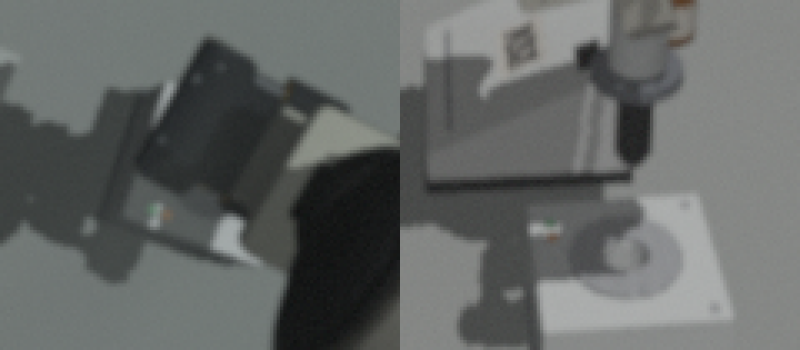

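The side crop shows the tip at (310,269) directly above the ring at (308,296), but about 3 px (5 mm) lower than modelled. I'll trim, then descend.

```bash
sed -i 's/DOCK=np.array.*/DOCK=np.array([580.6,-253.9,75.])/' wand.py; python3 -m jog '[1,0,-3,0,0,1,-8,0,25,0,1,-8,0,25,0,1,0,0,0,0]'>/dev/null; python3 st.py; python3 wand.py|sed -n '1p;3p'
```

```text
t 43.0 q [-0.543  0.437  1.558  0.02   0.828  1.48 ] p [ 583.4 -257.8  204.2] F [-0.7  0.4 -2.3] w 27.7
x [ 0.85  -0.423  0.313] y [-0.448 -0.894  0.01 ] z [ 0.275 -0.149 -0.95 ] tilt 18.22 az -28.4
wand axis [0.009 0.002 1.   ] tip [ 584.2 -258.9   97.2] tilt 0.52 az 15.0 ang to label n 25.43
up turn 1.0 err 0.38 TCP then [ 579.6 -253.3  242. ] shift tool now [  6.6  -2.  -37.6]
```

```bash
python3 -m jog '[1,-5,-3,-2,0,1,0,0,0,0]'>/dev/null; python3 st.py; python3 wand.py|sed -n '1p;3p';python3 -c "
from h import *
q,_=snap('side','s_6')
cv2.imwrite('pics/c6.png',cv2.resize(q[210:330,250:370],(600,600),interpolation=3)[:,:,::-1])
from wand import *
p,R,o=state();tip=p+R@TIP;w=R@W
for n in('side',):print(n,'tip',proj(n,tip),'collar c',proj(n,tip+52*w),'top',proj(n,tip+136*w),'dock',proj(n,DOCK))"
```

```text
t 43.2 q [-0.539  0.424  1.569  0.018  0.826  1.486] p [ 580.5 -253.2  208.4] F [-0.9  0.5 -1.2] w 27.4
x [ 0.849 -0.423  0.317] y [-0.449 -0.894  0.01 ] z [ 0.279 -0.151 -0.948] tilt 18.49 az -28.5
wand axis [0.005 0.005 1.   ] tip [ 581.6 -254.6  101.4] tilt 0.39 az 45.0 ang to label n 25.17
up turn 1.0 err 0.13 TCP then [ 579.2 -253.   242. ] shift tool now [  9.5   0.7 -32.3]
side tip (np.float64(308.8173467902332), np.float64(284.20452669889755)) collar c (np.float64(309.7779124225766), np.float64(259.43711638993216)) top (np.float64(311.5146291689127), np.float64(214.65727543099015)) dock (np.float64(307.05409411970663), np.float64(296.0350438804883))
```

View pics/c6.png

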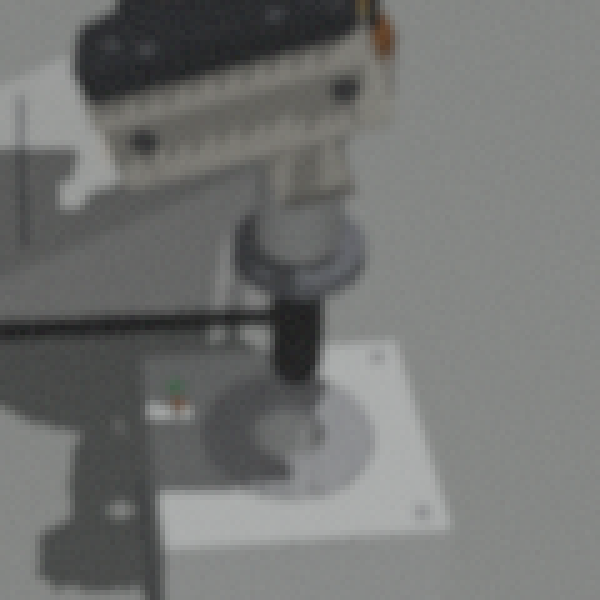

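```bash
python3 -m jog '[1,-7,0,19,0,1,-7,0,19,0,1,0,0,0,0]'>/dev/null; python3 st.py; python3 wand.py|sed -n '1p;3p'
```

```text
t 43.55 q [-0.539  0.461  1.619  0.021  0.728  1.481] p [ 582.1 -254.6  174.1] F [-1.   0.  -1.9] w 27.5
x [ 0.846 -0.42   0.328] y [-0.448 -0.894  0.011] z [ 0.289 -0.157 -0.944] tilt 19.19 az -28.5
wand axis [-0.006  0.011  1.   ] tip [ 584.4 -256.7   67.1] tilt 0.71 az 118.0 ang to label n 24.48
up turn 1.0 err 0.59 TCP then [ 578.  -252.3  242. ] shift tool now [ 17.9   0.6 -65.7]
```

```bash
python3 -m jog '[1,-6,-1,3,0,1,0,0,0,0]'>/dev/null; python3 st.py; python3 wand.py|sed -n '1p'; python3 -m jog '[1,-5,0,10,0,1,0,0,0,0]'>/dev/null; python3 st.py; python3 wand.py|sed -n '1p'
```

```text
t 43.75 q [-0.538  0.456  1.635  0.02   0.712  1.482] p [ 579.1 -252.1  171.6] F [-0.2  1.2 -2. ] w 27.3
x [ 0.845 -0.419  0.332] y [-0.448 -0.894  0.012] z [ 0.292 -0.159 -0.943] tilt 19.4 az -28.5
wand axis [-0.009  0.013  1.   ] tip [ 581.8 -254.4   64.7] tilt 0.9 az 124.0 ang to label n 24.27
t 43.95 q [-0.538  0.466  1.652  0.021  0.682  1.481] p [ 578.4 -251.9  161.6] F [-0.4  0.  -2.1] w 27.7
x [ 0.844 -0.419  0.335] y [-0.448 -0.894  0.012] z [ 0.294 -0.16  -0.942] tilt 19.59 az -28.6
wand axis [-0.012  0.015  1.   ] tip [ 581.3 -254.4   54.7] tilt 1.08 az 128.0 ang to label n 24.09
```

```bash
python3 -m jog '[1,-4,0,9,0,1,0,0,0,0]'>/dev/null; python3 st.py; python3 wand.py|sed -n '1p'; python3 -m jog '[1,-2,0,5,0,1,0,0,0,0]'>/dev/null; python3 st.py; python3 wand.py|sed -n '1p'
```

```text
t 44.15 q [-0.539  0.478  1.664  0.022  0.654  1.479] p [ 578.8 -252.4  152.5] F [ 0.5  0.8 -1.4] w 27.6
x [ 0.843 -0.418  0.339] y [-0.448 -0.894  0.012] z [ 0.298 -0.162 -0.941] tilt 19.82 az -28.6
wand axis [-0.015  0.017  1.   ] tip [ 582.1 -255.1   45.5] tilt 1.3 az 132.0 ang to label n 23.86
t 44.35 q [-0.539  0.484  1.669  0.023  0.64   1.479] p [ 579.6 -252.9  148.2] F [-0.9  0.7  5.7] w 27.7
x [ 0.842 -0.418  0.342] y [-0.448 -0.894  0.012] z [ 0.301 -0.164 -0.94 ] tilt 20.01 az -28.6
wand axis [-0.018  0.018  1.   ] tip [ 583.3 -255.8   41.3] tilt 1.48 az 135.0 ang to label n 23.67
```

```bash
python3 -m jog '[1,-5,0,4.5,0,1,0,0,0,0]'>/dev/null; python3 st.py; python3 wand.py|sed -n '1p'; python3 -m jog '[1,-3,0,5,0,1,0,0,0,0]'>/dev/null; python3 st.py; python3 wand.py|sed -n '1p'
```

```text
t 44.55 q [-0.539  0.485  1.681  0.025  0.62   1.477] p [ 578.9 -252.6  145. ] F [-1.4  2.6  5.7] w 27.5
x [ 0.839 -0.417  0.349] y [-0.449 -0.894  0.012] z [ 0.307 -0.167 -0.937] tilt 20.44 az -28.6
wand axis [-0.025  0.022  0.999] tip [ 583.3 -255.8   38.1] tilt 1.9 az 139.0 ang to label n 23.24
t 44.75 q [-0.539  0.488  1.688  0.025  0.606  1.476] p [ 578.8 -252.4  141.6] F [-3.9  2.3  7. ] w 27.1
x [ 0.838 -0.416  0.352] y [-0.448 -0.894  0.013] z [ 0.31  -0.169 -0.936] tilt 20.65 az -28.6
wand axis [-0.028  0.024  0.999] tip [ 583.5 -255.9   34.7] tilt 2.1 az 140.0 ang to label n 23.04
```

```bash
python3 -m jog '[1,-2,0,6,0,1,0,0,0,0]'>/dev/null; python3 st.py; python3 wand.py|sed -n '1p'
```

```text
t 44.95 q [-0.539  0.494  1.693  0.026  0.593  1.475] p [ 579.3 -252.6  137.6] F [-4.5  2.3  9.6] w 27.5
x [ 0.838 -0.415  0.355] y [-0.448 -0.894  0.013] z [ 0.312 -0.17  -0.935] tilt 20.78 az -28.5
wand axis [-0.03   0.025  0.999] tip [ 584.2 -256.2   30.8] tilt 2.23 az 140.0 ang to label n 22.91
```

```bash
python3 -m jog '[1,-2,0,4,0,1,0,0,0,0]'>/dev/null; python3 st.py; python3 wand.py|sed -n '1p';python3 -c "
from h import *
q,_=snap('side','s_7')
cv2.imwrite('pics/c7.png',cv2.resize(q[230:330,260:360],(600,600),interpolation=3)[:,:,::-1])"
```

```text
t 45.15 q [-0.539  0.495  1.697  0.026  0.584  1.474] p [ 579.5 -252.7  136. ] F [-4.3  2.3  9.9] w 27.4
x [ 0.837 -0.414  0.358] y [-0.448 -0.894  0.013] z [ 0.314 -0.171 -0.934] tilt 20.97 az -28.6
wand axis [-0.033  0.026  0.999] tip [ 584.7 -256.4   29.2] tilt 2.42 az 141.0 ang to label n 22.72
```

View pics/c7.png

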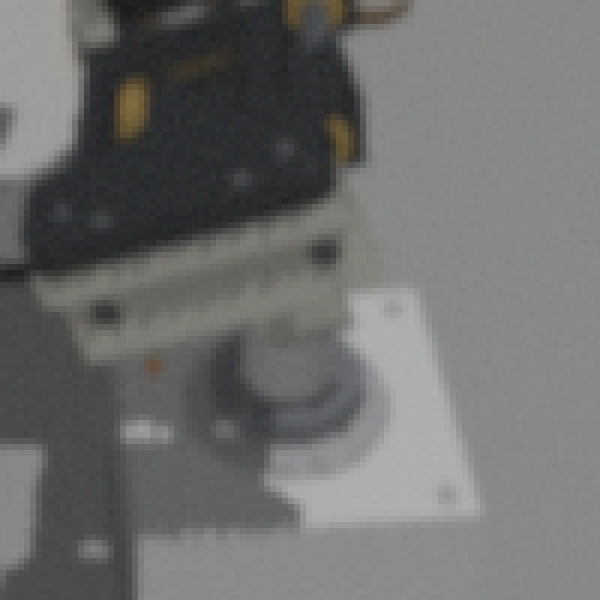

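The side crop shows the collar (303,385) just above the ring but offset outward from the ring centre (288,395). That agrees with the 4-5 N side force. I'll centre it while pressing.

```bash
python3 -m jog '[1,-6,-0.5,3,0,1,0,0,0,0]'>/dev/null; python3 st.py; python3 wand.py|sed -n '1p'; python3 -m jog '[1,-3,0,4,0,1,0,0,0,0]'>/dev/null; python3 st.py; python3 wand.py|sed -n '1p'
```

```text
t 45.4 q [-0.539  0.49   1.709  0.027  0.566  1.474] p [ 578.5 -252.1  136.5] F [-4.6  2.3  9.5] w 27.5
x [ 0.833 -0.412  0.368] y [-0.448 -0.894  0.014] z [ 0.324 -0.177 -0.93 ] tilt 21.64 az -28.7
wand axis [-0.043  0.033  0.999] tip [ 584.8 -256.4   29.8] tilt 3.08 az 143.0 ang to label n 22.08
t 45.6 q [-0.539  0.489  1.715  0.028  0.554  1.473] p [ 578.7 -252.2  135.9] F [-5.4  3.1 10.2] w 27.3
x [ 0.832 -0.41   0.374] y [-0.448 -0.894  0.015] z [ 0.329 -0.18  -0.927] tilt 22.0 az -28.7
wand axis [-0.048  0.036  0.998] tip [ 585.5 -256.9   29.2] tilt 3.44 az 143.0 ang to label n 21.72
```

Lean has built up to about 3.4°, all in the pivot plane of the jaws. I'll back off until the plunger is nearly free. Then I'll part the fingers slightly so the wand stands upright in the bore, re-grip and press.

```bash
python3 -m jog '[1,7,0,-14,0,1,0,0,0,0]'>/dev/null; python3 st.py; python3 wand.py|sed -n '1p'
```

```text
t 45.8 q [-0.539  0.467  1.694  0.025  0.596  1.475] p [ 579.9 -252.7  153.2] F [ 0.9  0.  -1.9] w 27.9
x [ 0.831 -0.41   0.375] y [-0.448 -0.894  0.015] z [ 0.329 -0.18  -0.927] tilt 22.05 az -28.7
wand axis [-0.049  0.037  0.998] tip [ 586.8 -257.5   46.5] tilt 3.5 az 143.0 ang to label n 21.68
```

```bash
python3 -m jog '[0.6,0,0,0,0,0.6,0,0,0,0,0.6,0,0,0,0]'>/dev/null; python3 st.py; python3 -c "
from h import *
q,_=snap('side','s_8')
cv2.imwrite('pics/c8.png',cv2.resize(q[230:330,260:360],(600,600),interpolation=3)[:,:,::-1])"
```

```text
t 46.1 q [-0.539  0.469  1.696  0.025  0.595  1.475] p [ 578.9 -252.2  151.5] F [-0.5  0.1 -0.7] w 36.6
x [ 0.832 -0.41   0.372] y [-0.448 -0.894  0.015] z [ 0.327 -0.179 -0.928] tilt 21.87 az -28.7
```

View pics/c8.png

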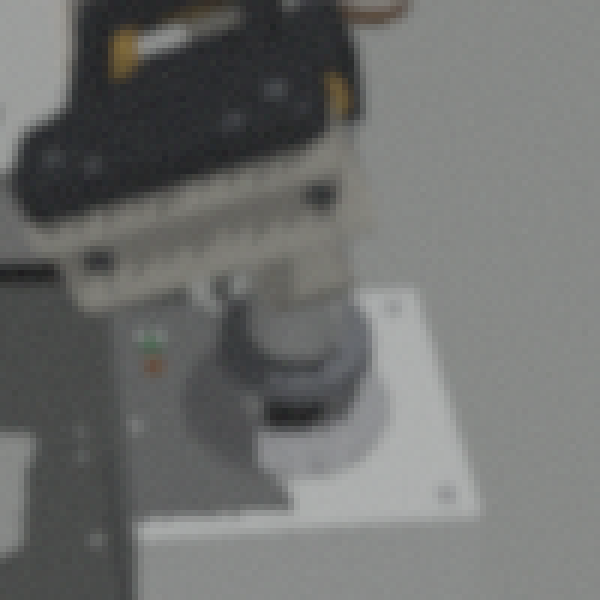

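Opened: the wand stands in the bore, nose visible at (293,412), collar level at (297,350). Re-gripping.

```bash
python3 -m jog '[1,0,0,0,0,1,0,0,0,0,1,0,0,0,0,1,0,0,0,0]'>/dev/null; python3 st.py; python3 -m jog '[1,-4,0,12,0,1,0,0,0,0]'>/dev/null; python3 st.py
```

```text
t 46.55 q [-0.539  0.47   1.697  0.025  0.595  1.475] p [ 578.7 -252.1  150.5] F [-0.1  0.6  0.6] w 27.4
x [ 0.833 -0.411  0.371] y [-0.447 -0.894  0.015] z [ 0.326 -0.178 -0.929] tilt 21.79 az -28.7
t 46.75 q [-0.539  0.487  1.707  0.027  0.565  1.474] p [ 579.8 -252.7  139.2] F [-4.3  1.7  7.9] w 27.6
x [ 0.832 -0.41   0.373] y [-0.447 -0.894  0.015] z [ 0.328 -0.179 -0.928] tilt 21.94 az -28.7
```

```bash
python3 -m jog '[1,-3,0,8,0,1,0,0,0,0]'>/dev/null; python3 st.py; python3 -m jog '[1,-2,0,5,0,1,0,0,0,0]'>/dev/null; python3 st.py
```

```text
t 46.95 q [-0.539  0.495  1.714  0.028  0.546  1.472] p [ 580.7 -253.2  133.8] F [-3.6  1.5  5.2] w 27.2
x [ 0.831 -0.409  0.378] y [-0.447 -0.894  0.015] z [ 0.332 -0.181 -0.926] tilt 22.21 az -28.7
t 47.15 q [-0.539  0.496  1.717  0.028  0.536  1.471] p [ 581.5 -253.6  132.9] F [-3.7  3.4  3.4] w 27.3
x [ 0.829 -0.407  0.383] y [-0.447 -0.894  0.016] z [ 0.336 -0.184 -0.924] tilt 22.55 az -28.7
```

```bash
python3 -c "
from h import *
q,_=snap('side','s_9')
cv2.imwrite('pics/c9.png',cv2.resize(q[230:330,260:360],(600,600),interpolation=3)[:,:,::-1])"; python3 st.py
```

```text
t 47.2 q [-0.539  0.495  1.717  0.028  0.536  1.471] p [ 581.6 -253.6  133.2] F [-6.5  2.7 10.5] w 27.2
x [ 0.829 -0.407  0.383] y [-0.447 -0.894  0.016] z [ 0.337 -0.184 -0.923] tilt 22.57 az -28.7
```

View pics/c9.png

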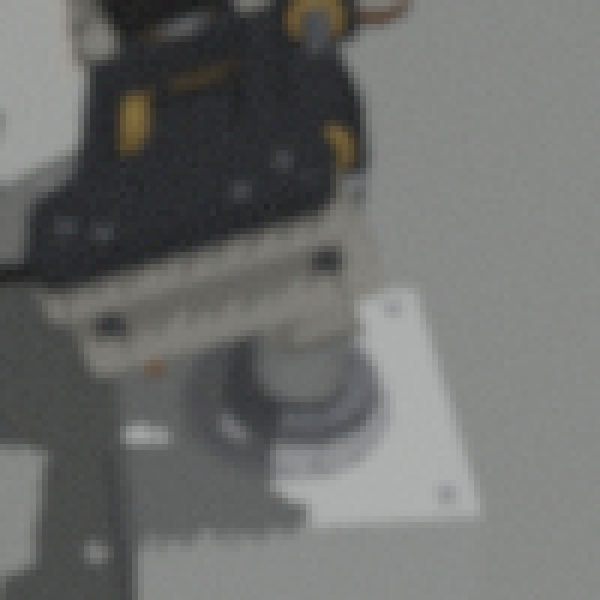

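```bash
python3 -m jog '[1,-8,0,8,0]'>/dev/null; python3 st.py; python3 -c "
from h import *
from plant import get_obs
for i in range(2):
    snap('side','s_10'); o=get_obs(); print(np.round(o['contact_force'],1),np.round(o['tool_pos'],1))"; python3 -m jog '[1,0,0,0,0]'>/dev/null; python3 st.py
```

```text
t 47.3 q [-0.539  0.498  1.733  0.031  0.503  1.468] p [ 581.4 -253.8  129.1] F [-6.3  7.1 43.8] w 27.4
x [ 0.824 -0.405  0.397] y [-0.447 -0.894  0.016] z [ 0.348 -0.191 -0.918] tilt 23.39 az -28.7
[-3.3  3.3 24.5] [ 581.3 -253.7  128.6]
[-1.9  3.2 22.7] [ 581.4 -253.7  128.7]
t 47.5 q [-0.539  0.495  1.734  0.031  0.502  1.468] p [ 581.6 -253.6  130.5] F [-8.1  4.2  3.2] w 27.4
x [ 0.823 -0.404  0.399] y [-0.447 -0.894  0.016] z [ 0.35  -0.192 -0.917] tilt 23.52 az -28.7
```

```bash
python3 -c "
from h import *
q=cv2.imread('pics/s_10.png')
cv2.imwrite('pics/c10.png',cv2.resize(q[265:325,275:335],(600,600),interpolation=3))
print(proj('side',(580.6,-253.9,75)),proj('side',(580.6,-253.9,83)),proj('side',(583.6,-255.9,83)))"
```

```text
(np.float64(307.05409411970663), np.float64(296.0350438804883)) (np.float64(307.1822176839755), np.float64(292.53121618248997)) (np.float64(309.2800067698661), np.float64(292.76862129173765))
```

View pics/c10.png

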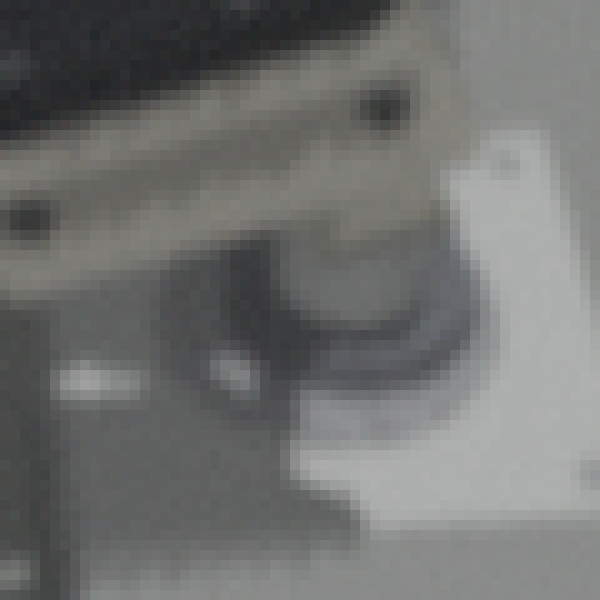

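Held, the push settles near 24 N. The crop shows the collar (centre ≈(310.5)) about 3 px outboard of the ring centre (307.7), so the nose is rubbing the outer wall. I'll back off once, re-grip, centre it and press again.

```bash
python3 -m jog '[1,8,0,-17,0,1,0,0,0,0]'>/dev/null; python3 st.py
```

```text
t 47.7 q [-0.538  0.467  1.713  0.028  0.551  1.472] p [ 581.9 -253.5  150.6] F [-0.7  1.7 -0.9] w 27.6
x [ 0.823 -0.404  0.399] y [-0.447 -0.894  0.017] z [ 0.35  -0.192 -0.917] tilt 23.53 az -28.8
```

```bash
python3 -m jog '[1,-7,0,-2,0,1,0,0,0,0]'>/dev/null; python3 st.py;  python3 -m jog '[0.6,0,0,0,0,0.6,0,0,0,0,0.6,0,0,0,0]'>/dev/null; python3 st.py; python3 -c "
from h import *
q,_=snap('side','s_11')
cv2.imwrite('pics/c11.png',cv2.resize(q[255:325,270:340],(600,600),interpolation=3)[:,:,::-1])"
```

```text
t 47.9 q [-0.539  0.458  1.737  0.029  0.536  1.469] p [ 575.1 -250.1  148.6] F [ 0.6  0.7 -0.6] w 27.6
x [ 0.823 -0.404  0.399] y [-0.447 -0.894  0.017] z [ 0.35  -0.192 -0.917] tilt 23.56 az -28.8
t 48.2 q [-0.54   0.461  1.739  0.029  0.535  1.469] p [ 574.3 -249.7  146.6] F [ 0.  -1.3 -0.7] w 36.6
x [ 0.824 -0.404  0.397] y [-0.447 -0.894  0.017] z [ 0.348 -0.191 -0.918] tilt 23.39 az -28.7
```

View pics/c11.png

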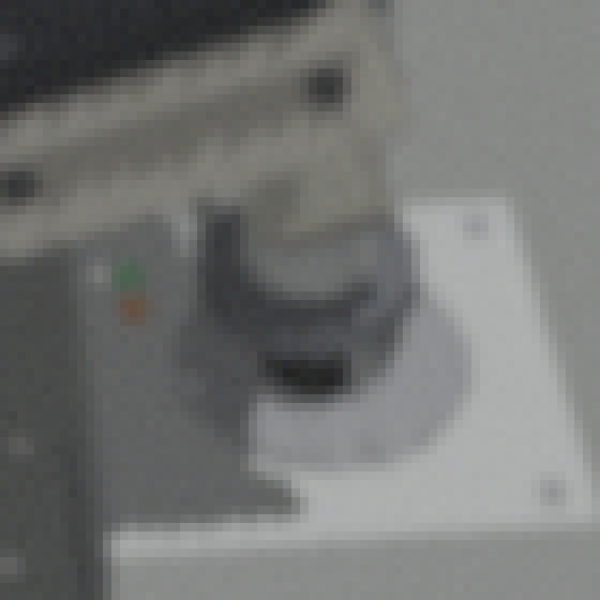

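The wand stands level, with the nose at (307,375) slightly inboard of centre. The press drifts outward, so that suits. Re-grip and press.

```bash
python3 -m jog '[1,0,0,0,0,1,0,0,0,0,1,0,0,0,0,1,0,0,0,0]'>/dev/null; python3 st.py; python3 -m jog '[1,-3,0,12,0]'>/dev/null; python3 st.py; python3 -c "
from h import *
from plant import get_obs
q,_=snap('side','s_12')
cv2.imwrite('pics/c12.png',cv2.resize(q[255:325,270:340],(600,600),interpolation=3)[:,:,::-1])"; python3 st.py
```

```text
t 48.65 q [-0.54   0.461  1.738  0.03   0.535  1.469] p [ 574.3 -249.7  146.2] F [-0.5  0.5  0.8] w 27.4
x [ 0.824 -0.405  0.396] y [-0.447 -0.894  0.016] z [ 0.348 -0.191 -0.918] tilt 23.35 az -28.7
t 48.75 q [-0.539  0.48   1.744  0.031  0.508  1.467] p [ 576.6 -251.   135.7] F [-4.4  2.4  8.5] w 27.3
x [ 0.823 -0.404  0.399] y [-0.447 -0.894  0.017] z [ 0.35  -0.192 -0.917] tilt 23.51 az -28.7
t 48.8 q [-0.54   0.483  1.746  0.031  0.506  1.467] p [ 575.9 -250.6  133.1] F [-0.7  1.1  5.7] w 27.9
x [ 0.824 -0.405  0.396] y [-0.447 -0.894  0.016] z [ 0.347 -0.19  -0.918] tilt 23.33 az -28.7
```

View pics/c12.png

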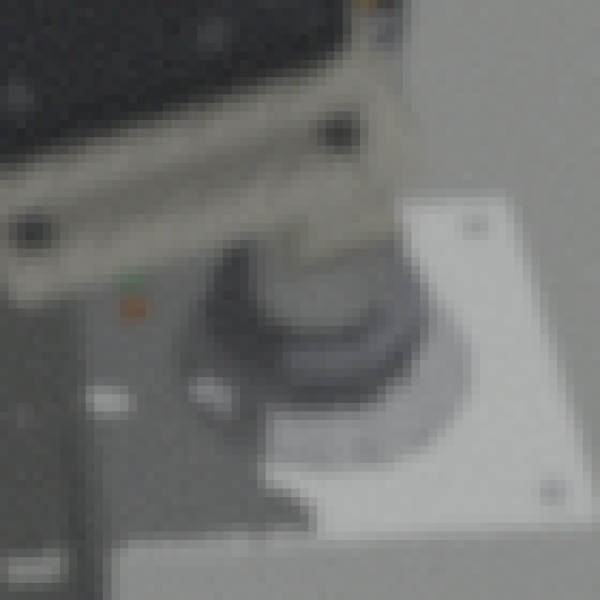

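```bash
python3 -m jog '[1,-2,0,4.5,0,1,-2.5,0,6,0]'>/dev/null; python3 st.py; python3 -c "
from h import *
from plant import get_obs
for i in range(4):
    q,_=snap('side','s_13'); o=get_obs(); print(np.round(o['contact_force'],1),np.round(o['tool_pos'],1),np.round(o['moment'],2))
cv2.imwrite('pics/c13.png',cv2.resize(q[255:325,270:340],(600,600),interpolation=3)[:,:,::-1])"; python3 st.py
```

```text
t 49.0 q [-0.54   0.494  1.753  0.033  0.477  1.465] p [ 578.6 -252.3  127.1] F [-14.7   6.9  39. ] w 27.3
x [ 0.821 -0.402  0.406] y [-0.447 -0.894  0.017] z [ 0.356 -0.195 -0.914] tilt 23.97 az -28.8
[-4.1  2.7 17.4] [ 578.9 -252.4  127.1] [0.08 0.05 0.01]
[-3.4  1.8 18.5] [ 578.9 -252.4  127.1] [ 0.03 -0.   -0.01]
[-5.   3.2 18. ] [ 578.9 -252.4  127.1] [ 0.05  0.06 -0.02]
[-4.2  1.8 17.9] [ 578.9 -252.4  127.1] [ 0.01  0.01 -0.  ]
t 49.2 q [-0.54   0.494  1.752  0.034  0.477  1.465] p [ 578.9 -252.4  127.1] F [-4.2  1.8 17.9] w 27.2
x [ 0.82  -0.403  0.406] y [-0.447 -0.894  0.017] z [ 0.357 -0.196 -0.914] tilt 24.0 az -28.7
```

View pics/c13.png

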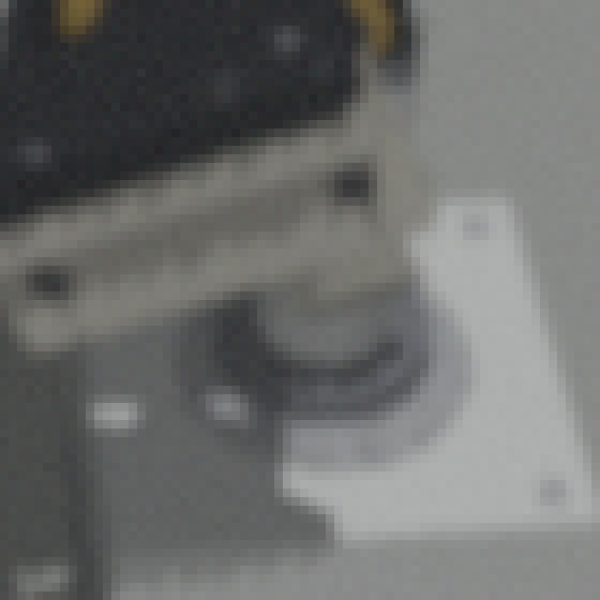

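Held, the reading is a steady 18 N plus 1.8 N wand weight, about 19.8 N in all, with the collar centred on the ring at (322,370). One slightly firmer press should bring it to the middle of the band.

```bash
python3 -m jog '[1,-2.4,0,5.4,0]'>/dev/null; python3 st.py; python3 -c "
from h import *
from plant import get_obs
for i in range(4):
    q,_=snap('side','s_14'); o=get_obs(); print(np.round(o['contact_force'],1),np.round(o['tool_pos'],1))
p,_=snap('top','t14')
cv2.imwrite('pics/c14.png',cv2.resize(q[255:325,270:340],(600,600),interpolation=3)[:,:,::-1])"; python3 st.py
```

```text
t 49.3 q [-0.54   0.497  1.754  0.035  0.462  1.463] p [ 581.2 -253.7  126.5] F [-12.6   8.3  34.3] w 27.2
x [ 0.817 -0.401  0.415] y [-0.447 -0.894  0.017] z [ 0.365 -0.2   -0.909] tilt 24.57 az -28.8
[-7.4  5.6 25.8] [ 581.5 -253.8  126.4]
[-7.3  4.7 24.9] [ 581.5 -253.8  126.4]
[-6.7  5.6 25.5] [ 581.5 -253.8  126.4]
[-7.9  4.  25.3] [ 581.5 -253.8  126.4]
t 49.55 q [-0.54   0.497  1.754  0.035  0.461  1.463] p [ 581.5 -253.8  126.4] F [-8.   4.6 25.3] w 27.6
x [ 0.816 -0.4    0.416] y [-0.447 -0.894  0.017] z [ 0.365 -0.2   -0.909] tilt 24.61 az -28.8
```

View pics/c14.png

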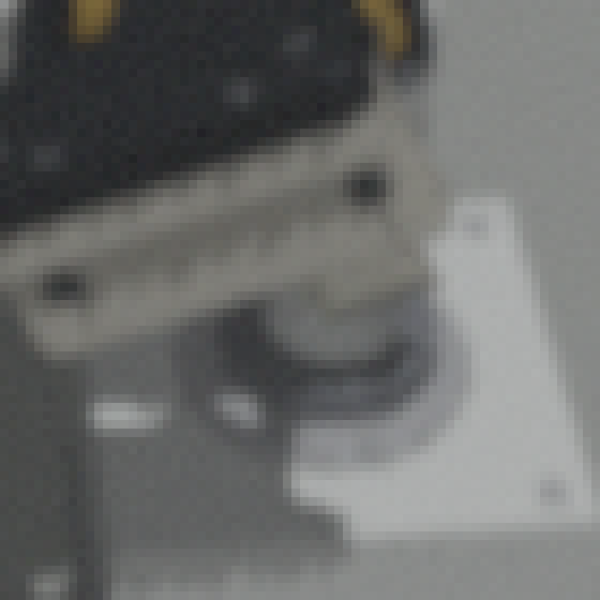

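View pics/t14.png

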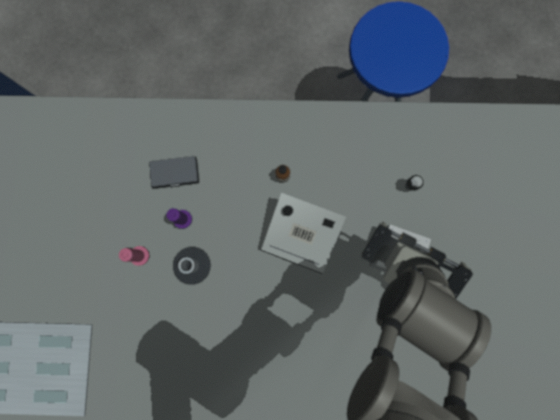

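```bash
python3 -c "
from h import *
a=np.linspace(0,2*np.pi,180)
for z in (75,77,79,83):
    c=np.array([proj('side',(581.5+22*np.cos(t),-254.3+22*np.sin(t),z)) for t in a]); print(z,'crop u',((c[:,0].min()-270)*8.57).round(),((c[:,0].max()-270)*8.57).round(),'vmax',((c[:,1].max()-255)*8.57).round())
c=np.array([proj('side',(581+30*np.cos(t),-254+30*np.sin(t),75)) for t in a]);print('ring',((c.min(0)-[270,255])*8.57).round(),((c.max(0)-[270,255])*8.57).round())"
python3 - <<'E'
import cv2,numpy as np
q=cv2.imread('pics/s_14.png')[:,:,::-1].astype(int)
g=q.sum(2)//3
for u in (306,308,310,312): print(u,g[292:314,u])
E
```

```text
75 crop u 213.0 432.0 vmax 430.0
77 crop u 213.0 433.0 vmax 422.0
79 crop u 213.0 433.0 vmax 415.0
83 crop u 213.0 434.0 vmax 399.0
ring [170. 252.] [470. 459.]
306 [111 108 106 106  93  77  66  71  80  84  84  91 116 133 139 136 137 145
 162 171 167 146]
308 [103 106 109 108 101  82  68  74  88  89  85  94 120 137 143 140 137 147
 159 172 171 162]
310 [103 109 107 105  99  81  73  81  95  91  87  95 122 139 144 145 146 152
 165 172 173 171]
312 [103 106 107 103  94  76  68  83  92  88  89 102 124 136 136 134 137 153
 168 173 172 174]
```

```bash
python3 - <<'E'
from h import *
a=np.linspace(0,2*np.pi,360)
def vm(c,z,r=22): return max(proj('side',(c[0]+r*np.cos(t),c[1]+r*np.sin(t),z))[1] for t in a)
print('exp free',vm((578,-252.5),93),vm((578,-252.5),101),'home',vm((581.5,-254.3),75),vm((581.5,-254.3),83),'ring',vm((580.6,-253.9),75,30))
for f,u in(('s_11',304),('s_11',306),('s_11',308),('s_12',306),('s_13',308),('s_14',308)):
    g=cv2.imread(f'pics/{f}.png').mean(2).round().astype(int); print(f,u,'286:',g[286:314,u])
D=np.load('pics/s_14.npy');P=cloud('side',D)
for v in range(297,311): print(v,P[v,308].round(1),P[v,311].round(1))
E
```

```text
exp free 297.0201392956207 293.3665680869476 home 305.15867152838604 301.6088357538448 ring 308.61433506173336
s_11 304 286: [108 109 105  92  71  63  63  68  73  72  63  47  37  43  60  86 115 134
 139 141 142 140 138 150 159 158 143 125]
s_11 306 286: [109 110 108  92  73  63  65  73  78  78  68  52  41  41  51  82 116 135
 139 143 141 139 137 146 163 173 171 168]
s_11 308 286: [110 108 104  89  70  65  72  80  80  80  65  50  40  38  57  93 123 141
 143 143 141 141 139 147 162 171 174 175]
s_12 306 286: [100 105 109 106 109 108 101  88  77  84  91  92  85  79  70  72  90 116
 135 142 140 139 137 145 163 171 169 155]
s_13 308 286: [116 116 116 108 102 101 104 111 108 109 102  90  75  83  95  94  85  99
 120 137 142 140 139 148 161 171 173 169]
s_14 308 286: [118 116 114 110 106 100 103 106 109 108 101  83  69  74  88  90  85  94
 121 138 143 141 138 147 159 172 171 163]
297 [ 575.5 -266.6   85.5] [ 580.2 -268.4   85.2]
298 [ 575.  -267.6   84.3] [ 579.8 -269.3   83.9]
299 [ 574.3 -269.    83.5] [ 578.5 -271.7   84.2]
300 [ 572.3 -272.7   85.2] [ 577.2 -274.2   84.7]
301 [ 571.5 -274.4   84.8] [ 576.2 -276.1   84.4]
302 [ 571.1 -275.2   83.4] [ 576.5 -275.8   81.8]
303 [ 571.4 -274.8   80.6] [ 576.3 -276.3   80. ]
304 [ 572.3 -273.4   76.9] [ 576.  -276.9   78.4]
305 [ 571.5 -274.8   76.2] [ 576.9 -275.6   74.7]
306 [ 571.  -275.9   75.1] [ 575.2 -278.6   75.7]
307 [ 569.1 -279.6   76.8] [ 574.6 -279.9   74.9]
308 [ 568.6 -280.6   75.7] [ 573.8 -281.4   74.3]
309 [ 567.5 -282.6   75.7] [ 573.  -283.    73.8]
310 [ 568.5 -280.9   71.4] [ 573.2 -282.7   71.2]
```

Depth at the collar agrees: its top face is at about 84 mm, its side meets the ring at about 75 mm, and the ring reads about 75.5 mm. The force is steady and the bystanders haven't moved. Handing in while still pressed.

```bash
python3 -c "
from plant import close_job,get_obs
import numpy as np
print(close_job()); o=get_obs(); print(o['time'],np.round(o['contact_force'],1),np.round(o['tool_pos'],1),o['grip_width'])"
```

```text
the job is handed in; nothing more can be done
None
the job is handed in; nothing more can be done
```

I scanned the label and handed the job in at about 49.6 s, with the wand still gripped and pressed into the dock.

**How the wand was tilted:** the moves can't tilt the tool. I overreached the arm to tilt the gripper, gripped the upright wand at that angle, and turned about the tool axis to bring it onto the label normal.

**Scan:** I held it steady twice, for about 1.5 s and then 1.2 s after re-aiming. In the second hold it was about 2° off the label normal, within 1 mm of the centre and 48 mm off, by measured pose and the modelled grip.

**Dock:** the last steady reading was about 25 N downward. With the wand's weight that is about 27 N in all, inside the 20–30 N band. Depth showed the collar top about 8–9 mm above the ring, which fits fully home to about 1 mm. The bottle, slide box, eyepiece and decoys showed in their places in the last top view.

**What did not go cleanly:**
- **Re-gripping:** the first press leaned about 3.5° and rubbed the bore wall. I backed off and let go twice, with the nose standing in the bore, then re-gripped and pressed again.
- **Side force:** about 9 N remained at the end, and the tool had tilted about 1° since the last grip.
- **Force peaks:** the wrist reading peaked at 81 N for one reading, when the elbow reached its stop. It peaked briefly at 34–44 N during the presses, above the 20–30 N band, before settling.
- **Joint limits:** the elbow read 0.036–0.039 against its listed 0.04 limit during the overreaches. The base joint sat at its −2.53 limit. I took this as rounding or measurement noise, but could not confirm it.

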